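Refit the larder shelf and lock its cam connectors

ROBOT

A 6-joint arm with a two-finger parallel gripper is mounted at the origin on the work surface. World frame = base frame: x ahead of the robot, y to its left, z up, the work surface at z = 0. Lengths are in m, angles in rad, forces in N, time in s.
With the tool pointing down it reaches from about 0.3 to 0.775 m from the base axis. Payload 14.6 kg.
Tool frame: the origin (TCP) lies at the very end of the fingers, on their centre line; the grasp point (between the pads) lies 19 mm behind it; z points along the fingers, y is the line along which they close (so a half turn about z gives the same grasp; the last joint's range is limited). The gripper opens to 94 mm and grips with 3 to 60 N. Pads are 16 mm wide; open, the fingers measure 119 mm over their backs; the gripper's body (75 mm by 177 mm) begins 78 mm behind the grasp point.
Start: joints at [1.067, 0.3, 1.521, -0, 1.321, -0.067], TCP at [0.233, 0.498, 0.183] pointing down, gripper open.
Joint ranges: [-3.03, 3.03], [-0.79, 2.21], [0.23, 2.52], [-1.04, 4.18], [0, 3.07], [-2.55, 2.55]. Speed limits (rad/s): [2.22, 2.22, 2.57, 3.14, 3.14, 3.14].

INTERFACE

Orientations are given as [roll, pitch, yaw] about the fixed x, y, z axes, in that order (R = Rz(yaw) Ry(pitch) Rx(roll)).
In Python, from station import ctrl, cams gives the robot as it stands. The module is installed in compiled form; this text tells all that it offers.
- The arm moves only by the tool arm_command, never from a script. Its argument "plan" is a list that holds one entry, the list of rows, each a list of 7 numbers: the shift along the tool's x, y, z in mm, then the turn, a rotation vector about the tool's x, y, z in rad, then the closure, from -1 (fully open) to 1 (shut). A call has 1 to 12 rows; each row is the pose to reach, as a shift and turn from the pose commanded when the call began, along the tool's axes at that moment; what a row does not reach only later rows make up. A row lasts 1/10 s, in which the tool goes at most 50 mm and 8.59 degrees, less where a joint would pass 70% of its speed; a pose out of reach is approached as far as the arm can. A call with a gripper value outside its range is refused whole. The fingers move at their own pace and stop on an object; "squeeze" is the grip in N (left out, the last holds). Time passes only in rows, so rows that repeat a pose let the fingers close. It gives the time, the measured TCP pose, the force, the opening and the grip force at its end, in the units of the state.
- ctrl.get_obs(): the state, without advancing time (a new reading comes with each control period).
- cams.camera(name): name is "scene" or "side" or "wrist"; returns (picture, depth): 480x640x3 uint8, blue, green, red; 480x640 float32, m along the optical axis (not along the pixel's ray), 0 where there is no reading.
- cams.camera_info(name): a dict with "fx", "fy", "cx", "cy" (pixels), "world_to_cam" (4x4, takes a point from world to camera coordinates). Camera axes: x right, y down, z forward; pixel columns grow to the right and rows downward; lengths in m; the calibration is good to about 2 mm. A picture is of the moment at which its call begins: read the wrist's pose just before it. camera_info takes no time and is no camera call; for the wrist camera it gives the pose at the moment of the call.
- ctrl.hand_in(): hands the job in; it is judged then, once.
The state is a dict: "time_s": time; "qpos": joint angles; "joint_vel": joint speeds; "tau": joint torques, N m; "ee_pos": TCP position; "eef_rot": TCP orientation; "force": force on the tool from outside, world axes, zero at the start; "moment": the same for the moment, N m; "grip_width": finger opening in m; "grip_force": force on a finger pad.
Only numpy, scipy, OpenCV 4.12 (cv2) and the standard library are available. Lean on these libraries where they do the work, as an engineer would, in place of code of your own. Each camera call takes 0.05 s, during which the arm holds its last target. There are 200 camera calls.

TASK

Slide the slatted shelf, bolts first, into the larder unit on the pair of runners that is level with the cam discs, then use the screwdriver to turn both cam discs clockwise until they lock and the shelf is drawn tight against the rear stretcher. Then stand every jar upright on the shelf and put the screwdriver back upright in its stand; do not turn the discs with the fingers, and leave the mug, the pepper mill and the bottle where they are.

Things in the scene. Friction and masses are not known exactly. Their poses are not given: they have to be found in the camera images.
- unit: dark-wood larder unit fixed on the counter, open in front and above: 175 mm deep (x), 284 mm wide (y), 165 mm tall; side panels 15 mm thick, 254 mm apart inside; floor 12 mm. Origin at the centre of its underside, x from its open front (towards the robot) to its back, z up. Each side has three runners, 14 mm wide, 8 mm thick, tops at 35, 80 and 125 mm; the middle pair is level with the cams
- stretcher (a point): middle of the top front edge of the unit's rear stretcher (unit frame x = 43.5, y = 0, z = 103 mm), with the unit's axes. The stretcher is 44 mm deep (x), 28 mm thick, between the side panels; the cam discs' axes are 22 mm behind this edge at y = +85 and -85 mm, the bolt holes in its front face 13 mm below it at the same y
- buffers (a point): midway between two sprung rubber buffers (at y = +45 and -45 mm from here, 12 mm across) on the stretcher's front face. They stand 2.5 mm out and yield by 1 mm per 1.2 N each, so a shelf pushed in and let go springs back to 1 to 2.5 mm off the stretcher until the cams draw it home; the cams catch it from up to 3 mm off
- berth (a point): the seat of the shelf in the unit, on the middle runners, with the unit's axes: where the shelf's origin lies when it is fully home (unit frame x = -21.5 mm, y = 0, z = 80 mm)
- shelf: loose slatted dark-wood shelf, 130 mm deep (x), 250 mm wide (y), 20 mm thick, 0.35 kg; 2 mm play each side in the unit. Origin at the centre of its underside, below its centre slat; x points to the rear edge with the two bolts, z up. Centre slat 26 mm wide, along x; beside it finger gaps 32 mm wide (|y| 13 to 45), 60 mm long (x -31 to +29); outer slats 80 mm wide, cross rails in front and behind
- bolt_l (a point): centre of the ball head (10 mm across) of the connecting bolt at the shelf's rear edge, +y side: shelf frame (82.5, 85, 10) mm, 17.5 mm behind the rear edge
- bolt_r (a point): centre of the ball head of the other bolt: shelf frame (82.5, -85, 10) mm
- cam_l (a joint): turn of the left (+y) cam disc, rad, 0 to 1.75 (hard stop), growing CLOCKWISE seen from above. Below 0.15 it is open: the slot points front to back and the bolt head can enter from the front. From about 0.8 it hooks behind the bolt head, draws it in until about 1.5, then holds it; locked is beyond 1.4. It stays where it is left; takes up to 0.3 N m
- cam_r (a joint): turn of the right (-y) cam disc, rad, 0 to 1.75 (hard stop), growing CLOCKWISE seen from above. Below 0.15 it is open: the slot points front to back and the bolt head can enter from the front. From about 0.8 it hooks behind the bolt head, draws it in until about 1.5, then holds it; locked is beyond 1.4. It stays where it is left; takes up to 0.3 N m
- disc_l (a point): bright metal left (+y) cam disc in the top of the unit's rear stretcher, 29 mm across; flat top 104 mm above the counter, 1 mm proud of the stretcher. Origin at the centre of its top face, x along its slot, z up. The slot crosses the whole disc, 5 mm wide (7.6 mm at the chamfered top), 6 mm deep. Turns with joint cam_l
- disc_r (a point): bright metal right (-y) cam disc in the top of the unit's rear stretcher, 29 mm across; flat top 104 mm above the counter, 1 mm proud of the stretcher. Origin at the centre of its top face, x along its slot, z up. The slot crosses the whole disc, 5 mm wide (7.6 mm at the chamfered top), 6 mm deep. Turns with joint cam_r
- screwdriver: big flat-blade screwdriver, 160 mm long, 0.13 kg, standing upright in its stand, blade down. Origin at the middle of the blade's tip, z up to the handle, x along the blade's width. Blade 14 mm wide, 2.5 mm thick; wooden handle 28 mm square (sides along x and y) from 65 mm (shoulder) to 160 mm above the tip
- stand: square wooden screwdriver stand fixed on the counter, 70 by 70 mm, 75 mm tall, with a square hole 18 mm wide, 70 mm deep in the middle of its top. Origin at the centre of its underside, z up. The screwdriver stands in it with its shoulder on the top face, its tip 10 mm above the counter
- jar_1: squat terracotta storage jar with a flat wooden lid, round, 60 mm across, 52 mm tall, about 0.16 kg; the body is straight for its lower 40 mm, the lid is 50 mm across. Origin at the centre of its underside, z up. Two or three of the jars are present
- jar_2: squat terracotta storage jar with a flat wooden lid, round, 60 mm across, 52 mm tall, about 0.16 kg; the body is straight for its lower 40 mm, the lid is 50 mm across. Origin at the centre of its underside, z up. Two or three of the jars are present
- jar_3: squat terracotta storage jar with a flat wooden lid, round, 60 mm across, 52 mm tall, about 0.16 kg; the body is straight for its lower 40 mm, the lid is 50 mm across. Origin at the centre of its underside, z up. Two or three of the jars are present
- salt_cellar: open round marble salt cellar fixed on the counter near the jars, 68 mm across, 38 mm tall, not part of the job; origin under its centre
- mug: blue mug with a handle, 72 mm across, 80 mm tall, not part of the job; origin under its centre
- pepper_mill: dark-wood turned pepper mill, 44 mm across, 120 mm tall, not part of the job; origin under its centre
- spirit_bottle: amber glass bottle, 72 mm across, 220 mm tall, not part of the job; origin under its centre
Not all that is in view belongs to the job. Leave any black or turquoise look-alike of the jar_1 alone. Leave any green look-alike of the jar_2 alone.

How it is judged:
On the way, in this order (a step that is already met when the one before it is completed fails the run):
1. the shelf lies on the middle runners with its bolts in the stretcher, within 3.5 mm of home (z of shelf in the frame of berth between -0.004 and 0.005 m and y of shelf in the frame of berth between -0.006 and 0.006 m and x of shelf in the frame of berth between -0.0035 and 0.003 m), for 0.2 s.
2. both cam discs are locked (beyond 1.4 rad) and the shelf is drawn to within 1.5 mm of the stretcher (z of shelf in the frame of berth between -0.004 and 0.005 m and y of shelf in the frame of berth between -0.006 and 0.006 m and x of bolt_l in the frame of berth between 0.081 and 0.0855 m and x of bolt_r in the frame of berth between 0.081 and 0.0855 m and value of joint each of cam_l, cam_r above 1.4 rad), for 0.2 s.
3. every jar present stands upright on the shelf (z of jar_1 in the frame of shelf between 0.015 and 0.027 m and x of jar_1 in the frame of shelf between -0.06 and 0.06 m and y of jar_1 in the frame of shelf between -0.115 and 0.115 m and angle between each of jar_1, jar_2, jar_3's own z axis and vertical below 0.15 rad and z of jar_2 in the frame of shelf between 0.015 and 0.027 m and x of jar_2 in the frame of shelf between -0.06 and 0.06 m and y of jar_2 in the frame of shelf between -0.115 and 0.115 m and z of jar_3 in the frame of shelf between 0.015 and 0.027 m and x of jar_3 in the frame of shelf between -0.06 and 0.06 m and y of jar_3 in the frame of shelf between -0.115 and 0.115 m), for 0.2 s.
At the end, for the whole second after the job is handed in: shelf on the middle runners within 1.5 mm of the stretcher at both bolts, both cams beyond 1.4 rad, every jar present upright on the shelf (0.15 rad), screwdriver in its stand, shoulder down (6 mm in height, 8 mm sideways, 0.12 rad), all at rest (all of step 2 and all of step 3 and z of screwdriver in the frame of stand between 0.004 and 0.016 m and horizontal distance between screwdriver and stand below 0.008 m and angle between screwdriver's own z axis and vertical below 0.12 rad and linear speed of each of shelf, screwdriver, jar_1, jar_2, jar_3 below 0.02 m/s); the robot touches nothing.
It fails at once if a cam disc is pushed with the fingers (over 2 N) (contact force between the fingers and cam_l above 2 N or contact force between the fingers and cam_r above 2 N).
It fails at once if the mug, the pepper mill or the bottle is moved by more than 4 cm or tipped (distance of any of mug, pepper_mill, spirit_bottle from where it was at the start of the episode above 0.04 m or angle between any of mug, pepper_mill, spirit_bottle's own z axis and vertical above 0.5 rad).
Of jar_1, jar_2, jar_3 only 2 to 3 are there at a start; the rules pass over those that are not, and their reading is None.
At some moment in a run one of shelf, jar_1, jar_2, jar_3 may be knocked a few centimetres aside while the robot is not near it.
It also fails if it takes over 210 s, if anything falls off the work surface, if the arm or the gripper's body presses on something with over 40 N, if the wrist force passes 120 N, or if a joint passes its speed limit or range.

## Working session

There is one attempt and no reset: what is moved stays moved. The work goes in short steps, Python scripts to look and compute and a tool call to move; the robot and the scene stay as the last step left them, time stands still between calls to the robot, and variables do not carry over. Pictures are saved under pics/ and viewed, at most 14 in all, crops included, and the job is handed in when it is done.

Besides the shell and the picture viewer there is one more tool, called after ">>>" in YAML: its name, and indented under it one key for each argument. arm_command: Moves the arm, as the interface text tells. Its arguments: {"type":"object","properties":{"plan":{"type":"array"},"squeeze":{"type":"number"}},"required":["plan"]}

```bash
mkdir -p pics; ls; cat > h.py <<'E'
import numpy as np, cv2
from scipy.spatial.transform import Rotation as R
from station import ctrl, cams
def info(n):
    i=cams.camera_info(n); return i, np.array(i["world_to_cam"])
def pts(n):
    i,T=info(n); p,d=cams.camera(n)
    v,u=np.mgrid[0:480,0:640]; Ti=np.linalg.inv(T)
    c=np.stack([(u-i["cx"])/i["fx"]*d,(v-i["cy"])/i["fy"]*d,d],-1)
    return p,d,c@Ti[:3,:3].T+Ti[:3,3]
def proj(n,P):
    i,T=info(n); c=np.atleast_2d(P)@T[:3,:3].T+T[:3,3]
    return np.stack([c[:,0]/c[:,2]*i["fx"]+i["cx"],c[:,1]/c[:,2]*i["fy"]+i["cy"]],-1)
def ray(n,uv,z):
    i,T=info(n); Ti=np.linalg.inv(T); uv=np.atleast_2d(uv).astype(float)
    d=np.stack([(uv[:,0]-i["cx"])/i["fx"],(uv[:,1]-i["cy"])/i["fy"],np.ones(len(uv))],-1)@Ti[:3,:3].T
    o=Ti[:3,3]; return o+d*((z-o[2])/d[:,2])[:,None]
def pose():
    o=ctrl.get_obs(); return np.array(o["ee_pos"]),R.from_euler('xyz',o["eef_rot"]),o
def to(target,yaw=None,rpy=None):
    "shift (mm) and rotvec in tool axes from the present pose to the target (m)"
    p,r,o=pose(); s=r.inv().apply(np.array(target)-p)*1000
    rv=np.zeros(3)
    if rpy is not None: rv=(r.inv()*R.from_euler('xyz',rpy)).as_rotvec()
    return np.round(s,1),np.round(rv,3)
E
python3 - <<'E'
from h import *
p,r,o=pose(); print(o["time_s"],p,o["eef_rot"],r.as_matrix().round(3),o["grip_width"])
for n in ("scene","side","wrist"):
    P,d,X=pts(n); cv2.imwrite(f"pics/{n}0.png",P); np.savez(f"{n}0.npz",P=P,X=X,d=d)
    i,T=info(n); print(n,i["fx"],np.linalg.inv(T)[:3].round(3).tolist())
E
```

```text
pics
0.0 [0.23253427 0.49810209 0.18208133] [-3.14041374e+00 -6.03011682e-05  2.70482590e+00] [[-0.906  0.423 -0.001]
 [ 0.423  0.906 -0.001]
 [ 0.    -0.001 -1.   ]] 0.09417908001042846
scene 468.12489998869813 [[-0.561, 0.578, -0.593, 1.237], [0.828, 0.395, -0.397, 0.41], [0.005, -0.714, -0.7, 0.872]]
side 434.7722926578946 [[0.842, -0.376, 0.388, 0.137], [-0.54, -0.578, 0.612, -0.673], [-0.006, -0.725, -0.689, 0.817]]
wrist 356.4878146325788 [[0.422, 0.879, 0.222, 0.168], [0.907, -0.408, -0.105, 0.529], [-0.002, 0.246, -0.969, 0.383]]
```

View pics/scene0.png

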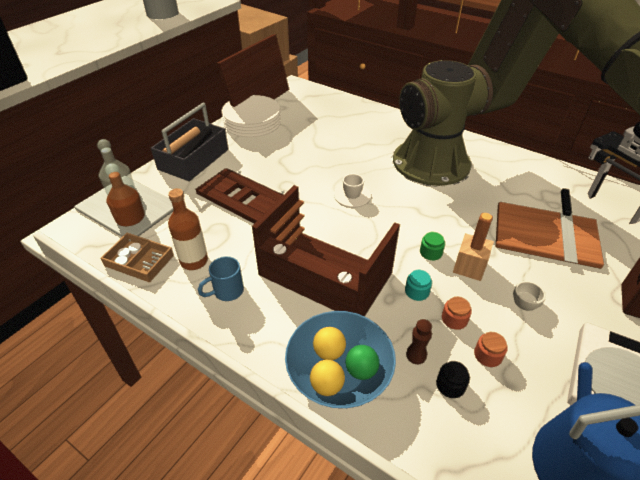

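View pics/side0.png

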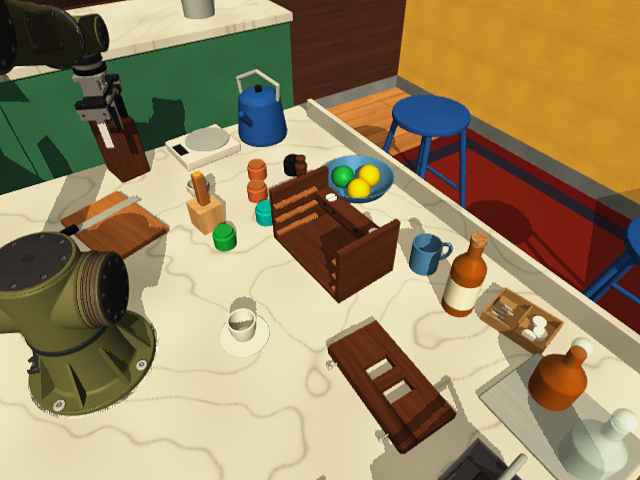

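The scene view shows two terracotta jars at (457,312) and (490,348), the stand and screwdriver at (478,240), and the unit at (325,260). In the side view the shelf lies at (390,385), with its bolts at (330,365) and (380,437) on the robot side.

```bash
python3 - <<'E'
from h import *
S={n:np.load(f"{n}0.npz") for n in("scene","side")}
def rect(Q):
    (c,wh,a)=cv2.minAreaRect((Q*1000).astype(np.float32)); return np.round(c,1),np.round(wh,1),round(a,2)
for n in S:
    P,X=S[n]["P"],S[n]["X"]; hsv=cv2.cvtColor(P,cv2.COLOR_BGR2HSV)
    z=X[...,2]; V=hsv[...,2]
    def blobs(m,name,mn=60):
        k,l,st,c=cv2.connectedComponentsWithStats(m.astype(np.uint8))
        for i in range(1,k):
            if st[i,4]>mn:
                q=X[l==i]; print(n,name,st[i,4],c[i].round(),"med",np.median(q,0).round(4),"ext",np.ptp(q,axis=0).round(3),rect(q[:,:2]))
    wk=(X[...,0]>0.1)&(X[...,0]<1.0)&(abs(X[...,1])<0.6)&(S[n]["d"]>0)
    for a,b,t in((.014,.026,"z20"),(.158,.172,"z165"),(.098,.108,"z103"),(.047,.056,"z52"),(.07,.08,"z75"),(.14,.175,'z160'),(.034,.042,'z38')):
        blobs(wk&(z>a)&(z<b),t,80)
E
```

```text
scene z20 172 [203. 163.] med [ 0.4419 -0.5723  0.0202] ext [0.202 0.042 0.012] (array([ 416.7, -572. ]), array([ 41.6, 202.5]), 86.2)
scene z20 2130 [240. 193.] med [ 0.4881 -0.3776  0.0201] ext [0.138 0.242 0.012] (array([ 481.8, -380.4]), array([242.8, 135.9]), 88.62)
scene z20 3567 [545. 237.] med [0.1688 0.4    0.0192] ext [0.165 0.295 0.012] (array([155.2, 406.7]), array([172.4, 270.1]), 12.75)
scene z20 111 [130. 222.] med [ 0.7523 -0.5368  0.0198] ext [0.083 0.071 0.012] (array([ 744.1, -548.5]), array([50. , 87.2]), 59.58)
scene z20 559 [131. 250.] med [ 0.8146 -0.4574  0.0178] ext [0.11  0.126 0.012] (array([ 815.3, -433.2]), array([ 91. , 130.7]), 10.41)
scene z20 243 [141. 266.] med [ 0.8549 -0.3659  0.0199] ext [0.125 0.138 0.012] (array([ 847. , -396.5]), array([ 82.8, 170.6]), 47.06)
scene z20 95 [194. 263.] med [ 0.7615 -0.2832  0.0194] ext [0.06  0.054 0.012] (array([ 754.3, -294.9]), array([32.4, 70.1]), 52.12)
scene z20 797 [224. 374.] med [ 0.9443 -0.0075  0.0198] ext [0.004 0.933 0.012] (array([ 944.3, -132.8]), array([932.7,   3.3]), 89.96)
scene z20 104 [468. 2
[... 18562 characters left out ...]
8, 576.4]), array([196.3,  53.2]), 2.4)
side z38 206 [435. 204.] med [ 0.9241 -0.0462  0.0377] ext [0.009 0.324 0.008] (array([923.9, -20.3]), array([  8.6, 323.6]), 0.34)
side z38 257 [297. 221.] med [0.5591 0.1087 0.0367] ext [0.159 0.029 0.008] (array([571.9, 107.2]), array([159.2,  27.4]), 0.49)
side z38 460 [560. 297.] med [ 0.9244 -0.444   0.0381] ext [0.009 0.368 0.008] (array([ 924.1, -415.5]), array([  8.7, 368.3]), 0.33)
side z38 138 [362. 278.] med [ 0.586  -0.1533  0.0377] ext [0.173 0.028 0.008] (array([ 597.6, -144.4]), array([173.2,  28.3]), 1.17)
side z38 90 [543. 396.] med [ 0.6921 -0.5729  0.038 ] ext [0.023 0.067 0.007] (array([ 697.7, -564.8]), array([67.9, 19.7]), 83.93)
```

View pics/wrist0.png

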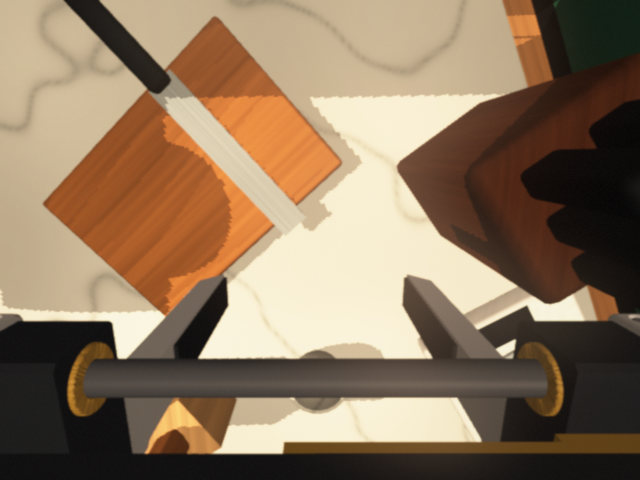

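The bench is measured. Both cameras agree to about 3 mm, and two jars are present, at about (0.538, 0.306) and (0.585, 0.402). The wrist view shows only the cutting board and the fingers. I'll move over the shelf first.

>>> arm_command:
  plan:
    - [[0,0,-100,0,0,0.1,-1],[0,0,-118,0,0,0.2,-1],[-595,-689,-118,0,0,2.7,-1],[-595,-689,-118,0,0,2.7,-1],[-595,-689,-118,0,0,2.7,-1],[-595,-689,-118,0,0,2.7,-1],[-595,-689,-118,0,0,2.7,-1],[-595,-689,-118,0,0,2.7,-1],[-595,-689,-118,0,0,2.7,-1],[-595,-689,-118,0,0,2.7,-1],[-595,-689,-118,0,0,2.7,-1],[-595,-689,-118,0,0,2.7,-1]]
  squeeze: 30

```text
time_s: 1.35
ee_pos: [0.3686, 0.0152, 0.2928]
eef_rot: [3.141, -0.0, 0.999]
force: [0.6, 0.8, 0.6]
grip_width: 0.0939
grip_force: 0.0
```

```bash
python3 -c "
from h import *
print(pose()[2]['ee_pos'],pose()[2]['eef_rot'],to([.48,-.378,.3],rpy=[3.1416,0,0]))"
```

```text
[0.36857807 0.01524134 0.29276387] [ 3.14098540e+00 -4.05081737e-04  9.98611359e-01] (array([-270.3,  306.6,   -7.2]), array([ 0.   , -0.001,  0.999]))
```

>>> arm_command:
  plan:
    - [[-270,307,-7,0,0,1.0,0.0],[-270,307,-7,0,0,1.0,0.0],[-270,307,-7,0,0,1.0,0.0],[-270,307,-7,0,0,1.0,0.0],[-270,307,-7,0,0,1.0,0.0],[-270,307,-7,0,0,1.0,0.0],[-270,307,-7,0,0,1.0,0.0],[-270,307,-7,0,0,1.0,0.0],[-270,307,-7,0,0,1.0,0.0],[-270,307,-7,0,0,1.0,0.0],[-270,307,-7,0,0,1.0,0.0]]

```text
time_s: 2.45
ee_pos: [0.4829, -0.3743, 0.2996]
eef_rot: [-3.141, 0.0, 0.005]
force: [-1.2, 0.0, 0.8]
grip_width: 0.0469
grip_force: 0.0
```

```bash
python3 - <<'E'
from h import *
p,r,o=pose(); print(o["time_s"],p,o["eef_rot"],o["qpos"],o["grip_width"])
P,d,X=pts("wrist"); cv2.imwrite("pics/w1.png",P); np.savez("w1.npz",P=P,X=X,d=d)
m=(X[...,2]>.013)&(X[...,2]<.027)&(d>0)&(X[...,1]<-.2)
k,l,st,c=cv2.connectedComponentsWithStats(m.astype(np.uint8)); i=1+np.argmax(st[1:,4])
q=X[l==i]; print(st[i],np.median(q,0)); print(cv2.minAreaRect((q[:,:2]*1000).astype(np.float32)))
E
```

```text
2.45 [ 0.48293991 -0.37425331  0.29962836] [-3.14138113e+00  1.42558620e-05  5.36641790e-03] [-7.19288872e-01  3.89375512e-01  1.13609961e+00  1.49076515e-04
  1.61626841e+00  8.46147803e-01] 0.046904958303610626
[  225   157   189   100 15422] [ 0.48560337 -0.37809859  0.01903302]
((481.7651062011719, -378.2745361328125), (250.44668579101562, 130.4523162841797), 88.91069793701172)
```

View pics/w1.png

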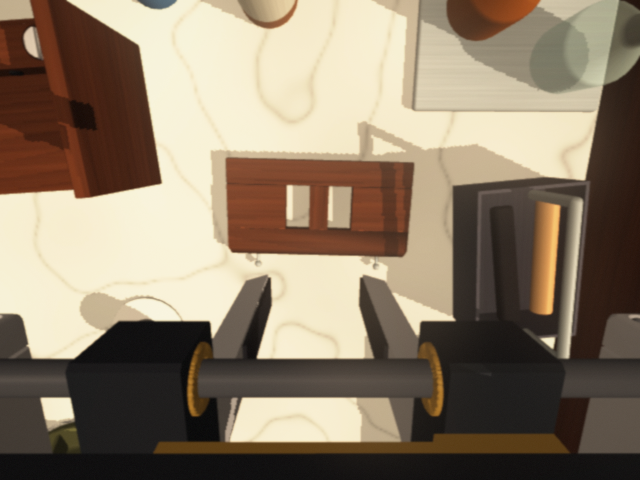

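The wrist view shows the shelf at (319,205), with its gaps at (298,206) and (340,207) and its bolts at (258,262) and (376,266), pointing towards the robot. The measured rectangle is 250.4 x 130.5 mm, which matches the shelf. I'll grasp the centre slat.

```bash
python3 -c "
from h import *
print(to([.4825,-.3783,.005],rpy=[3.14159,0,-.019]))"
```

```text
(array([ -0.7,   4.2, 295.1]), array([ 0.   , -0.001,  0.025]))
```

>>> arm_command:
  plan:
    - [[-1,4,100,0,0,0.025,0.0],[-1,4,150,0,0,0.025,0.0],[-1,4,200,0,0,0.025,0.0],[-1,4,250,0,0,0.025,0.0],[-1,4,270,0,0,0.025,0.0],[-1,4,285,0,0,0.025,0.0],[-1,4,292,0,0,0.025,0.0],[-1,4,295,0,0,0.025,0.0],[-1,4,295,0,0,0.025,0.7],[-1,4,295,0,0,0.025,0.7],[-1,4,295,0,0,0.025,0.7],[-1,4,295,0,0,0.025,0.7]]
  squeeze: 40

```text
time_s: 3.7
ee_pos: [0.4823, -0.3795, 0.0055]
eef_rot: [3.141, -0.001, -0.02]
force: [-0.2, -0.1, -0.0]
grip_width: 0.0187
grip_force: 0.0
```

>>> arm_command:
  plan:
    - [[0,0,0,0,0,0,0.7],[0,0,0,0,0,0,0.7],[0,0,-20,0,0,0,0.7],[0,0,-50,0,0,0,0.7],[0,0,-90,0,0,0,0.7],[0,0,-130,0,0,0,0.7],[0,0,-170,0,0,0,0.7],[0,0,-210,0,0,0,0.7],[0,0,-240,0,0,0,0.7],[0,0,-255,0,0,0,0.7],[0,0,-255,0,0,0,0.7]]

```text
time_s: 4.8
ee_pos: [0.4825, -0.3796, 0.2619]
eef_rot: [3.139, -0.003, -0.02]
force: [0.4, -0.4, -0.9]
grip_width: 0.0139
grip_force: 0.0
```

The fingers closed past 26 mm with no force, so they missed the slat. I'll take another look.

```bash
python3 - <<'E'
from h import *
P,d,X=pts("wrist"); cv2.imwrite("pics/w2.png",P)
m=(X[...,2]>.013)&(X[...,2]<.027)&(d>0)&(X[...,1]<-.2)
k,l,st,c=cv2.connectedComponentsWithStats(m.astype(np.uint8)); i=1+np.argmax(st[1:,4])
q=X[l==i]; print(st[i],np.median(q,0)); print(cv2.minAreaRect((q[:,:2]*1000).astype(np.float32)))
E
```

```text
[  211   161   205   102 17846] [ 0.48573096 -0.37812501  0.01904526]
((481.7496032714844, -378.23529052734375), (250.25965881347656, 128.55641174316406), 88.9184799194336)
```

View pics/w2.png

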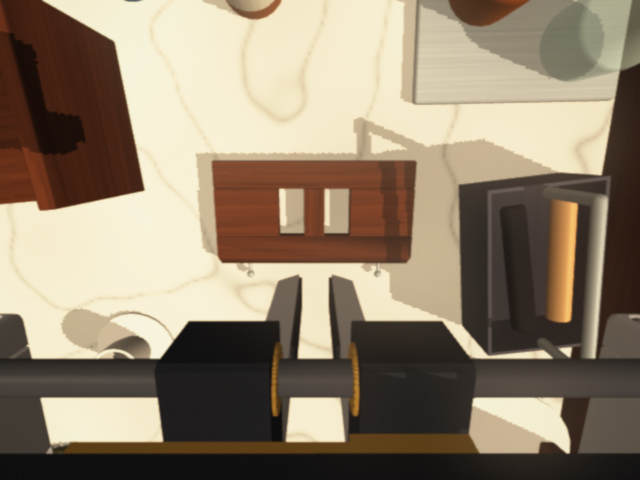

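The shelf is undisturbed at (313,212) and the fingertips show at (300,280) and (332,280). I'll check that the reported TCP agrees with the images.

```bash
python3 - <<'E'
from h import *
p,r,o=pose(); print(p)
for n in("wrist","side","scene"):print(n,proj(n,p),proj(n,[.4818,-.3782,.02]))
P,d,X=pts("side")
a=P[80:480,260:640]; cv2.imwrite("pics/s3.png",cv2.resize(a,None,fx=1.45,fy=1.45))
P,d,X=pts("wrist")
for uv in((297,283),(335,283),(300,295),(300,250)):print(uv,X[uv[1],uv[0]])
E
```

```text
[ 0.48212693 -0.37934108  0.25979451]
wrist [[315.09134667 277.39689893]] [[313.85447606 213.13472748]]
side [[404.09049556 302.82917832]] [[388.10256124 377.61696693]]
scene [[229.47940802 118.15376454]] [[240.8231629  192.38841246]]
(297, 283) [ 0.49172033 -0.37035723  0.29394102]
(335, 283) [ 0.49119408 -0.38912142  0.29347772]
(300, 295) [ 0.48712145 -0.37187753  0.29823167]
(300, 250) [ 0.43385142 -0.35896587  0.0188975 ]
```

View pics/s3.png

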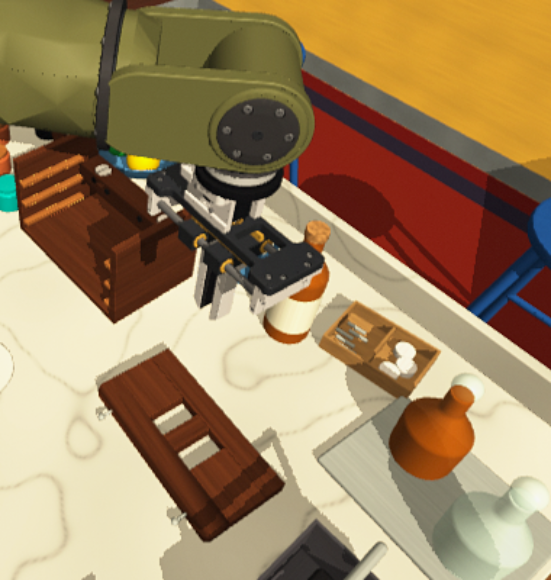

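```bash
python3 - <<'E'
from h import *
p,r,o=pose(); print(p,o["grip_width"])
for n in("side","scene","wrist"):
    P,d,X=pts(n); q=X-p
    m=(d>0)&(abs(q[...,0])<.04)&(abs(q[...,1])<.05)&(q[...,2]>-.1)&(q[...,2]<.12)
    Q=q[m]
    if len(Q)==0: print(n,"none"); continue
    o_=Q[:,2].argsort()[:200]
    print(n,len(Q),"lowest",(Q[o_][[0,5,20,60,150]]*1000).round(0).tolist())
    for lo in range(-10,60,10):
        s=Q[(Q[:,2]*1000>=lo)&(Q[:,2]*1000<lo+10)]
        if len(s):print(lo,len(s),(s.min(0)*1000).round(),(s.max(0)*1000).round())
E
```

```text
[ 0.48173609 -0.3789743   0.25805111] 0.01402062464007655
side 788 lowest [[6.0, 10.0, 22.0], [1.0, 8.0, 25.0], [-0.0, 9.0, 28.0], [-11.0, -14.0, 34.0], [-8.0, 9.0, 42.0]]
20 30 [-11. -13.  22.] [ 6. 14. 30.]
30 102 [-12. -18.  30.] [ 7. 21. 40.]
40 113 [-12. -19.  40.] [ 7. 20. 50.]
50 124 [-12. -19.  50.] [ 8. 20. 60.]
scene 531 lowest [[-6.0, -7.0, 22.0], [7.0, 12.0, 23.0], [-4.0, -5.0, 29.0], [-7.0, -6.0, 36.0], [10.0, 22.0, 52.0]]
20 22 [-11. -11.  22.] [10. 17. 30.]
30 56 [ -9. -18.  30.] [11. 24. 40.]
40 55 [ -9. -16.  40.] [12. 24. 50.]
50 68 [-10. -16.  50.] [12. 24. 60.]
wrist 4414 lowest [[8.0, 7.0, 20.0], [10.0, 9.0, 22.0], [10.0, -10.0, 24.0], [8.0, -7.0, 26.0], [10.0, 11.0, 28.0]]
20 213 [ -8. -17.  20.] [10. 17. 30.]
30 372 [ -3. -19.  30.] [11. 19. 40.]
40 465 [ -8. -19.  40.] [11. 19. 50.]
50 571 [ -8. -19.  50.] [11. 19. 60.]
```

```bash
python3 - <<'E'
from h import *
for f,p in(("wrist0",[.23253,.4981,.18208]),("w1",[.48294,-.37425,.29963])):
    X=np.load(f+".npz")["X"]; d=np.load(f+".npz")["d"]; q=X-np.array(p)
    m=(d>0)&(abs(q[...,0])<.07)&(abs(q[...,1])<.07)&(q[...,2]>-.03)&(q[...,2]<.1)
    Q=q[m]; Q=Q[Q[:,2].argsort()]; print(f,(Q[[0,10,40,100]]*1000).round().tolist())
p,r,o=pose(); print(o["time_s"],p,o["force"],o["qpos"])
E
```

```text
wrist0 [[-27.0, -41.0, 21.0], [16.0, 45.0, 22.0], [-28.0, -40.0, 23.0], [-17.0, -44.0, 24.0]]
w1 [[8.0, -24.0, 21.0], [7.0, -23.0, 22.0], [6.0, -23.0, 23.0], [10.0, 26.0, 26.0]]
5.1 [ 0.48180592 -0.37905102  0.2583027 ] [-0.52254485  0.33313452 -0.05934768] [-7.26345486e-01  4.04807654e-01  1.20737078e+00  2.21921412e-05
  1.53128068e+00  8.64681598e-01]
```

All views agree that the finger ends lie about 21 mm above the reported TCP, so my grasp was too high. I'll allow for this from here on by going about 18 mm lower and watching the force.

>>> arm_command:
  plan:
    - [[1,0,80,0,0,0,0.0],[1,0,130,0,0,0,0.0],[1,0,180,0,0,0,0.0],[1,0,215,0,0,0,0.0],[1,0,235,0,0,0,0.0],[1,0,250,0,0,0,0.0],[1,0,260,0,0,0,0.0],[1,0,268,0,0,0,0.0],[1,0,272,0,0,0,0.0],[1,0,272,0,0,0,0.0]]

```text
time_s: 6.1
ee_pos: [0.4833, -0.3795, -0.0119]
eef_rot: [3.141, -0.001, -0.02]
force: [-0.1, 0.5, 0.4]
grip_width: 0.0468
grip_force: 0.0
```

>>> arm_command:
  plan:
    - [[0,0,0,0,0,0,0.8],[0,0,0,0,0,0,0.8],[0,0,0,0,0,0,0.8],[0,0,0,0,0,0,0.8],[0,0,0,0,0,0,0.8],[0,0,0,0,0,0,0.8]]
  squeeze: 50

```text
time_s: 6.7
ee_pos: [0.4832, -0.3794, -0.012]
eef_rot: [3.141, -0.001, -0.02]
force: [-0.8, 1.4, 5.9]
grip_width: 0.0254
grip_force: 50.0
```

>>> arm_command:
  plan:
    - [[0,0,-5,0,0,0,0.8],[0,0,-20,0,0,0,0.8],[0,0,-50,0,0,0,0.8],[0,0,-90,0,0,0,0.8],[0,0,-130,0,0,0,0.8],[0,0,-170,0,0,0,0.8],[0,0,-210,0,0,0,0.8],[0,0,-240,0,0,0,0.8],[0,0,-255,0,0,0,0.8],[0,0,-260,0,0,0,0.8],[0,0,-260,0,0,0,0.8]]

```text
time_s: 7.8
ee_pos: [0.4829, -0.3792, 0.2479]
eef_rot: [3.141, -0.0, -0.02]
force: [-0.4, 0.3, -4.3]
grip_width: 0.0252
grip_force: 50.0
```

```bash
python3 -c "
from h import *
print(pose()[2]['grip_width'],to([.385,-.026,.25],rpy=[3.14159,0,1.5]))"
```

```text
0.0251757570054762 (array([-105. , -351.1,   -2.2]), array([ 0.  , -0.  , -1.52]))
```

>>> arm_command:
  plan:
    - [[-5,-15,-2,0,0,-0.08,0.8],[-15,-45,-2,0,0,-0.2,0.8],[-25,-80,-2,0,0,-0.33,0.8],[-35,-115,-2,0,0,-0.46,0.8],[-45,-150,-2,0,0,-0.59,0.8],[-55,-185,-2,0,0,-0.72,0.8],[-65,-220,-2,0,0,-0.85,0.8],[-75,-255,-2,0,0,-0.98,0.8],[-85,-290,-2,0,0,-1.11,0.8],[-95,-320,-2,0,0,-1.24,0.8],[-102,-340,-2,0,0,-1.36,0.8],[-105,-351,-2,0,0,-1.45,0.8]]

```text
time_s: 9.0
ee_pos: [0.384, -0.0247, 0.2487]
eef_rot: [-3.14, -0.0, 1.436]
force: [1.2, 0.2, -4.0]
grip_width: 0.0254
grip_force: 50.0
```

>>> arm_command:
  plan:
    - [[0,0,0,0,0,-0.12,0.8],[0,0,0,0,0,-0.26,0.8],[0,0,0,0,0,-0.4,0.8],[0,0,0,0,0,-0.54,0.8],[0,0,0,0,0,-0.68,0.8],[0,0,0,0,0,-0.82,0.8],[0,0,0,0,0,-0.96,0.8],[0,0,0,0,0,-1.1,0.8],[0,0,0,0,0,-1.24,0.8],[0,0,0,0,0,-1.38,0.8],[0,0,0,0,0,-1.5,0.8],[0,0,0,0,0,-1.6,0.8]]

```text
time_s: 10.2
ee_pos: [0.3846, -0.0261, 0.2485]
eef_rot: [3.142, -0.002, 3.035]
force: [-0.2, 0.2, -4.5]
grip_width: 0.0254
grip_force: 50.0
```

```bash
python3 - <<'E'
from h import *
p,r,o=pose();print(p,o["eef_rot"],o["grip_width"],o["qpos"])
P,d,X=pts("wrist"); cv2.imwrite("pics/w4.png",P); np.savez("w4.npz",P=P,X=X,d=d)
print(to([.385,-.026,.25],rpy=[3.14159,0,-3.1416+.07]))
E
```

```text
[ 0.38455791 -0.02611181  0.24847449] [ 3.14151242e+00 -1.95541461e-03  3.03467635e+00] 0.025438409514377102 [-1.62873262e-01 -1.27182456e-01  1.83139858e+00 -2.95086122e-05
  1.43933337e+00 -1.62674931e+00]
(array([-0.4,  0.2, -1.5]), array([ 0.   , -0.002, -0.171]))
```

View pics/w4.png

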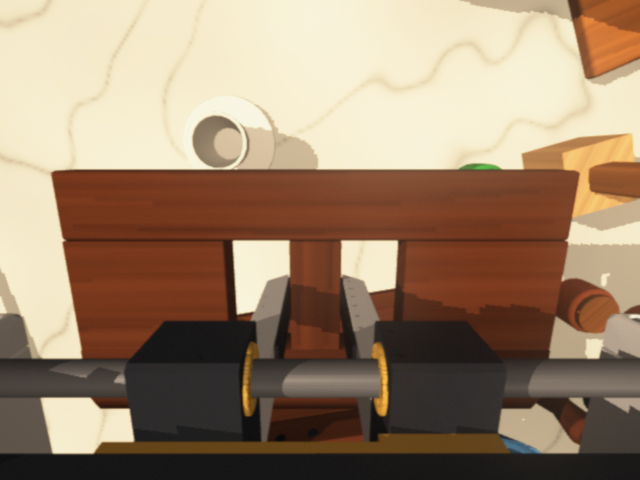

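The view shows the shelf held squarely, its front edge at row 170, with the cup at (220,140) just in front of it. I'll check the cup height and the in-hand pose.

```bash
python3 - <<'E'
from h import *
z=np.load("w4.npz"); X=z["X"]; d=z["d"]
c=X[90:170,180:280].reshape(-1,3); print("cup max z",c[:,2].max(), c[c[:,2]>c[:,2].max()-.008].mean(0), c[c[:,2]>.01].min(0),c[c[:,2]>.01].max(0))
p=np.array([.38455791,-.02611181,.24847449]); yaw=3.0347-np.pi
S=(X[170:300]-p).reshape(-1,3); S=S[(abs(S[:,2])<.06)&(d[170:300].ravel()>0)]
print("top z rel",np.percentile(S[:,2],[5,50,95]))
T=S[(S[:,2]>.022)&(S[:,2]<.042)]
q=T@np.array([[np.cos(yaw),-np.sin(yaw),0],[np.sin(yaw),np.cos(yaw),0],[0,0,1]]) # into shelf-nominal axes
print(q.min(0),q.max(0))
f=[(y,q[(abs(q[:,1]-y)<.01)][:,0].min()) for y in np.arange(-.11,.12,.02)]; print(np.round(f,4).tolist(), np.polyfit(*np.array(f).T,1))
A=np.c_[q[:,0],q[:,1],np.ones(len(q))]; print("plane",np.linalg.lstsq(A,q[:,2],rcond=None)[0])
E
```

```text
cup max z 0.4496605203696022 [ 0.31422278 -0.01826184  0.44966052] [ 0.25972046 -0.15092713  0.01001221] [ 0.31911696 -0.01826184  0.44966052]
top z rel [0.02966479 0.03096144 0.03212167]
[-0.06410205 -0.12557871  0.02200095] [0.00438268 0.12582073 0.04199258]
[[-0.11, -0.0638], [-0.09, -0.0638], [-0.07, -0.0638], [-0.05, -0.0639], [-0.03, -0.0639], [-0.01, -0.0639], [0.01, -0.064], [0.03, -0.064], [0.05, -0.064], [0.07, -0.064], [0.09, -0.0641], [0.11, -0.0641]] [-0.00133865 -0.0639413 ]
plane [ 0.00074626 -0.00041652  0.03096608]
```

>>> arm_command:
  plan:
    - [[0,0,20,0,0,-0.09,0.8],[0,0,45,0,0,-0.17,0.8],[0,0,70,0,0,-0.17,0.8],[0,0,95,0,0,-0.17,0.8],[0,0,115,0,0,-0.17,0.8],[0,0,130,0,0,-0.17,0.8],[0,0,140,0,0,-0.17,0.8],[0,0,140,0,0,-0.17,0.8]]

```text
time_s: 11.05
ee_pos: [0.3842, -0.026, 0.1083]
eef_rot: [3.141, -0.003, -3.085]
force: [-0.7, -0.2, -4.7]
grip_width: 0.0255
grip_force: 50.0
```

```bash
cat >> h.py <<'E'
def unit(X,d):
    "unit centre and yaw from the tops of the side panels"
    c=[]
    for lo,hi in((.07,.16),(-.19,-.1)):
        m=(d>0)&(abs(X[...,2]-.165)<.004)&(X[...,0]>.48)&(X[...,0]<.71)&(X[...,1]>lo)&(X[...,1]<hi)
        r=cv2.minAreaRect((X[m][:,:2]*1000).astype(np.float32)); c.append(np.array(r[0])); print("  panel",np.round(r[0],1),np.round(r[1],1),round(r[2],2))
    v=c[0]-c[1]; return (c[0]+c[1])/2,np.arctan2(-v[0],v[1]),np.hypot(*v)
E
python3 - <<'E'
from h import *
p,r,o=pose(); print(p,o["eef_rot"]); yaw=o["eef_rot"][2]+np.pi; C,Sn=np.cos(yaw),np.sin(yaw)
zt=p[2]+.031
for n in("scene","side"):
    P,d,X=pts(n); print(n,unit(X,d))
    m=(d>0)&(abs(X[...,2]-zt)<.006)&(abs(X[...,0]-p[0])<.09)&(abs(X[...,1]-p[1])<.16)
    q=(X[m]-p)[:,:2]@np.array([[C,-Sn],[Sn,C]]); print(len(q),np.percentile(q*1000,[.3,1,99,99.7],axis=0).round(1).tolist())
    rc=cv2.minAreaRect((X[m][:,:2]*1000).astype(np.float32)); print(rc)
E
```

```text
[ 0.38424023 -0.02604891  0.108305  ] [ 3.14098616e+00 -2.62684941e-03 -3.08455027e+00]
  panel [582.1 123.3] [176.   15.9] 3.78
  panel [ 601.4 -144.5] [176.9  17.4] 3.59
scene (array([591.75152588, -10.60490036]), np.float64(0.07202042075842409), np.float64(268.57845906078063))
2903 [[-63.8, -120.2], [-61.7, -118.6], [67.9, 127.5], [81.9, 128.1]]
((394.71502685546875, -21.956512451171875), (152.82479858398438, 250.29812622070312), 2.6018431186676025)
  panel [579.9 121. ] [173.6  20.4] 3.15
  panel [ 598.2 -147.1] [173.3  17.9] 3.96
side (array([589.03131104, -13.04792023]), np.float64(0.06805201082269906), np.float64(268.73798446452344))
3707 [[-65.0, -124.8], [-64.7, -124.1], [64.3, 121.4], [66.1, 124.6]]
((393.60015869140625, -23.949859619140625), (150.52337646484375, 253.91368103027344), 3.504554033279419)
```

```bash
python3 - <<'E'
from h import *
U=np.array([.590,-.0134]); y=.07
def w(u,v=0): return U+np.array([u*np.cos(y)-v*np.sin(y),u*np.sin(y)+v*np.cos(y)])
print(w(-200),to([*w(-.200),.073],rpy=[3.14159,0,-3.14159+.0713]))
E
```

```text
[-198.92020005  -14.00196947] (array([-5.2, -1.5, 36.8]), array([-0.   ,  0.   , -0.014]))
```

>>> arm_command:
  plan:
    - [[-5,-1.5,15,0,0,-0.014,0.8],[-5,-1.5,30,0,0,-0.014,0.8],[-5,-1.5,36,0,0,-0.014,0.8],[-5,-1.5,36,0,0,-0.014,0.8]]

```text
time_s: 11.55
ee_pos: [0.3901, -0.0274, 0.0735]
eef_rot: [3.142, -0.001, -3.07]
force: [0.1, 0.6, -3.9]
grip_width: 0.0255
grip_force: 50.0
```

>>> arm_command:
  plan:
    - [[-10,0,0,0,0,0,0.8],[-25,0,0,0,0,0,0.8],[-35,0,0,0,0,0,0.8],[-42,0,0,0,0,0,0.8],[-50,0,0,0,0,0,0.8],[-50,0,0,0,0,0,0.8]]

```text
time_s: 12.15
ee_pos: [0.4408, -0.0238, 0.0736]
eef_rot: [-3.142, 0.0, -3.069]
force: [-0.4, -0.4, -4.3]
grip_width: 0.025
grip_force: 50.0
```

```bash
python3 - <<'E'
from h import *
p,r,o=pose(); print(p,o["eef_rot"],o["force"])
U=np.array([.590,-.0134]); y=.0713; dlt=p[:2]-U; print("uv",dlt@[np.cos(.07),np.sin(.07)],dlt@[-np.sin(.07),np.cos(.07)])
yaw=o["eef_rot"][2]+np.pi; C,Sn=np.cos(yaw),np.sin(yaw); zt=p[2]+.031
for n in("scene","side"):
    P,d,X=pts(n); print(n,unit(X,d)); cv2.imwrite(f"pics/{n}5.png",P)
    m=(d>0)&(abs(X[...,2]-zt)<.006)&(abs(X[...,0]-p[0])<.09)&(abs(X[...,1]-p[1])<.16)
    q=(X[m]-p)[:,:2]@np.array([[C,-Sn],[Sn,C]]); print(len(q),np.percentile(q*1000,[.3,1,99,99.7],axis=0).round(1).tolist())
a=cv2.imread("pics/side5.png")[130:330,220:480]; cv2.imwrite("pics/side5c.png",cv2.resize(a,None,fx=3,fy=3))
E
```

```text
[ 0.44084522 -0.02377604  0.07364798] [-3.14151902e+00  3.75281248e-04 -3.06925994e+00] [-0.41229688 -0.37120799 -4.25020362]
uv -0.14951523348876428 8.168095099966972e-05
  panel [582.8 123.1] [175.1  16.3] 3.62
  panel [ 600.8 -145.2] [178.4  18.2] 3.82
scene (array([591.79180908, -11.07668304]), np.float64(0.06714427973016189), np.float64(268.9013795836107))
2907 [[-64.2, -121.3], [-62.1, -118.5], [72.3, 128.0], [85.9, 144.1]]
  panel [608.6 123.4] [114.1  19.5] 4.12
  panel [ 598.3 -146.6] [175.3  17.4] 4.24
side (array([603.4710083 , -11.61550522]), np.float64(-0.03820933743780398), np.float64(270.16176453146926))
3421 [[-66.3, -141.4], [-65.8, -133.6], [65.4, 121.9], [78.8, 124.8]]
```

View pics/side5c.png

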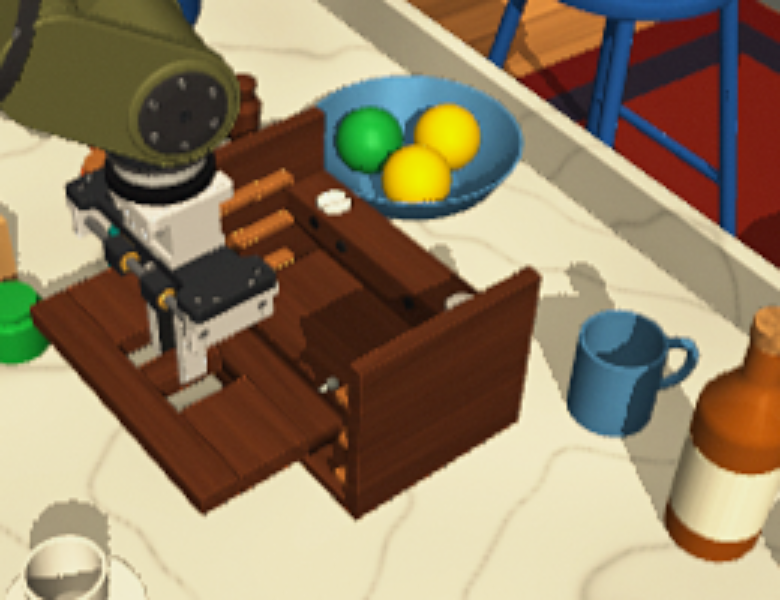

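In the crop the shelf's rear edge is just entering between the panels, with the bolt at (330,385) inside the right panel. I'll keep sliding.

>>> arm_command:
  plan:
    - [[-5,0,0,0,0,0,0.8],[-10,0,0,0,0,0,0.8],[-15,0,0,0,0,0,0.8],[-20,0,0,0,0,0,0.8],[-20,0,0,0,0,0,0.8]]

```text
time_s: 12.75
ee_pos: [0.4606, -0.0223, 0.0735]
eef_rot: [3.142, 0.0, -3.069]
force: [-0.0, 0.3, -4.3]
grip_width: 0.0254
grip_force: 50.0
```

>>> arm_command:
  plan:
    - [[-8,0,0,0,0,0,0.8],[-16,0,0,0,0,0,0.8],[-24,0,0,0,0,0,0.8],[-32,0,0,0,0,0,0.8],[-40,0,0,0,0,0,0.8],[-48,0,0,0,0,0,0.8],[-55,0,0,0,0,0,0.8],[-55,0,0,0,0,0,0.8]]

```text
time_s: 13.55
ee_pos: [0.5156, -0.0183, 0.0734]
eef_rot: [-3.142, 0.0, -3.069]
force: [-0.6, -1.3, -4.5]
grip_width: 0.0256
grip_force: 50.0
```

>>> arm_command:
  plan:
    - [[0,0,1,0,0,0,0.8],[0,0,2,0,0,0,0.8],[0,0,3,0,0,0,0.8],[0,0,3.5,0,0,0,0.8],[0,0,3.5,0,0,0,0.8]]

```text
time_s: 14.05
ee_pos: [0.5148, -0.0184, 0.07]
eef_rot: [3.142, -0.0, -3.069]
force: [-0.6, -0.2, -4.5]
grip_width: 0.0255
grip_force: 50.0
```

>>> arm_command:
  plan:
    - [[0,0,0.7,0,0,0,0.8],[0,0,1.4,0,0,0,0.8],[0,0,1.4,0,0,0,0.8]]

```text
time_s: 14.35
ee_pos: [0.5148, -0.0184, 0.0685]
eef_rot: [3.142, -0.0, -3.069]
force: [0.2, -0.4, -4.6]
grip_width: 0.0253
grip_force: 50.0
```

>>> arm_command:
  plan:
    - [[0,0,0.7,0,0,0,0.8],[0,0,1.2,0,0,0,0.8],[0,0,1.2,0,0,0,0.8]]

```text
time_s: 14.65
ee_pos: [0.515, -0.0184, 0.068]
eef_rot: [-3.141, 0.0, -3.069]
force: [-4.3, -0.4, 5.6]
grip_width: 0.0255
grip_force: 50.0
```

>>> arm_command:
  plan:
    - [[0,0,0.6,0,0,0,0.8],[0,0,0.6,0,0,0,0.8]]

```text
time_s: 14.85
ee_pos: [0.515, -0.0184, 0.0679]
eef_rot: [-3.141, 0.001, -3.069]
force: [-7.5, 0.6, 12.4]
grip_width: 0.0252
grip_force: 50.0
```

>>> arm_command:
  plan:
    - [[0,0,-1.2,0,0,0,0.8],[-8,0,-1.2,0,0,0,0.8],[-16,0,-1.2,0,0,0,0.8],[-22,0,-1.2,0,0,0,0.8],[-27,0,-1.2,0,0,0,0.8],[-32,0,-1.2,0,0,0,0.8],[-36,0,-1.2,0,0,0,0.8],[-36,0,-1.2,0,0,0,0.8]]

```text
time_s: 15.65
ee_pos: [0.5516, -0.0157, 0.068]
eef_rot: [-3.142, 0.001, -3.069]
force: [2.5, 0.7, -1.0]
grip_width: 0.025
grip_force: 50.0
```

>>> arm_command:
  plan:
    - [[-3,0,0,0,0,0,0.8],[-6,0,0,0,0,0,0.8],[-9,0,0,0,0,0,0.8],[-11,0,0,0,0,0,0.8],[-11,0,0,0,0,0,0.8]]

```text
time_s: 16.15
ee_pos: [0.5622, -0.0149, 0.068]
eef_rot: [-3.142, 0.001, -3.069]
force: [0.7, -0.4, -0.5]
grip_width: 0.0251
grip_force: 50.0
```

>>> arm_command:
  plan:
    - [[-2,0,0,0,0,0,0.8],[-4,0,0,0,0,0,0.8],[-5,0,0,0,0,0,0.8],[-5,0,0,0,0,0,0.8]]

```text
time_s: 16.55
ee_pos: [0.5667, -0.0146, 0.068]
eef_rot: [-3.142, -0.0, -3.069]
force: [-3.6, -0.5, 1.8]
grip_width: 0.0254
grip_force: 50.0
```

>>> arm_command:
  plan:
    - [[-1,0,0,0,0,0,0.8],[-2,0,0,0,0,0,0.8],[-2,0,0,0,0,0,0.8]]

```text
time_s: 16.85
ee_pos: [0.5679, -0.0145, 0.068]
eef_rot: [3.141, -0.002, -3.069]
force: [-10.5, -0.1, 6.4]
grip_width: 0.0252
grip_force: 50.0
```

The pushing force rose to 10 N, above the 6 N of the buffers, so the shelf is home. I'll release and lift.

>>> arm_command:
  plan:
    - [[0,0,0,0,0,0,0.8],[0,0,0,0,0,0,0.8],[0,0,0,0,0,0,0.1],[0,0,0,0,0,0,0.1],[0,0,0,0,0,0,0.1],[0,0,-10,0,0,0,0.1],[0,0,-40,0,0,0,0.1],[0,0,-80,0,0,0,0.1],[0,0,-130,0,0,0,0.1],[0,0,-180,0,0,0,0.1],[0,0,-200,0,0,0,0.1]]

```text
time_s: 17.95
ee_pos: [0.5696, -0.0145, 0.2742]
eef_rot: [-3.14, 0.007, -3.069]
force: [0.1, -0.2, 0.4]
grip_width: 0.0423
grip_force: 0.0
```

```bash
python3 - <<'E'
from h import *
y=.07; U=np.array([.590,-.0134]); p,r,o=pose(); print(p,o["eef_rot"])
P,d,X=pts("wrist"); cv2.imwrite("pics/w6.png",P); np.savez("w6.npz",P=P,X=X,d=d)
q=X.copy(); q[...,:2]=(X[...,:2]-U)@np.array([[np.cos(y),-np.sin(y)],[np.sin(y),np.cos(y)]])
m=(d>0)&(abs(q[...,2]-.1)<.006)&(abs(q[...,1])<.12)&(q[...,0]<.02)&(q[...,0]>-.12)
s=q[m]; print(m.sum(),np.median(s[:,2]),np.percentile(s[:,0],[.3,1,5]))
f=[(v,np.percentile(s[abs(s[:,1]-v)<.008][:,0],1)) for v in np.arange(-.1,.11,.04)]; print(np.round(f,4).tolist())
sc,ds,Xs=pts("scene"); cv2.imwrite("pics/scene6.png",sc); np.savez("scene6.npz",P=sc,X=Xs,d=ds)
E
```

```text
[ 0.56958744 -0.01453368  0.27421513] [-3.14042768  0.00741828 -3.06933584]
19342 0.09891807039570924 [-0.08771661 -0.08720828 -0.08379637]
[[-0.1, -0.0862], [-0.06, -0.087], [-0.02, -0.0874], [0.02, -0.0876], [0.06, -0.0875], [0.1, -0.0876]]
```

The shelf front edge sits at unit x -87.5, about 1 mm from home. Now the screwdriver.

```bash
python3 -c "
from h import *
print(to([.3665,.2735,.25],rpy=[3.14159,0,-3.0]))"
```

```text
(array([182. , 302. ,  20.8]), array([-0.001,  0.007, -0.069]))
```

>>> arm_command:
  plan:
    - [[182,302,10,0,0,-0.07,-0.3],[182,302,10,0,0,-0.07,-0.3],[182,302,10,0,0,-0.07,-0.3],[182,302,10,0,0,-0.07,-0.3],[182,302,10,0,0,-0.07,-0.3],[182,302,20,0,0,-0.07,-0.3],[182,302,20,0,0,-0.07,-0.3],[182,302,20,0,0,-0.07,-0.3],[182,302,20,0,0,-0.07,-0.3],[182,302,20,0,0,-0.07,-0.3]]

```text
time_s: 19.05
ee_pos: [0.3659, 0.2729, 0.2477]
eef_rot: [-3.141, -0.0, -3.0]
force: [0.8, -0.2, 0.4]
grip_width: 0.061
grip_force: 0.0
```

```bash
python3 - <<'E'
from h import *
p,r,o=pose(); print(p,o["eef_rot"],o["qpos"])
P,d,X=pts("wrist"); cv2.imwrite("pics/w7.png",P); np.savez("w7.npz",P=P,X=X,d=d)
def rect(lo,hi,R_=.09):
    m=(d>0)&(X[...,2]>lo)&(X[...,2]<hi)&(abs(X[...,0]-.366)<R_)&(abs(X[...,1]-.273)<R_)
    k,l,st,c=cv2.connectedComponentsWithStats(m.astype(np.uint8)); 
    for i in range(1,k):
        if st[i,4]>150: q=X[l==i]; print(lo,st[i],np.median(q,0).round(4),cv2.minAreaRect((q[:,:2]*1000).astype(np.float32)))
rect(.163,.176); rect(.07,.08)
E
```

```text
[0.36585246 0.27293645 0.24774723] [-3.14121638e+00 -3.67165652e-04 -2.99993784e+00] [ 5.60808919e-01  4.22578959e-02  1.67058215e+00 -1.96230401e-04
  1.42924113e+00 -1.15161456e+00]
0.163 [ 298  228   34   34 1073] [0.3655 0.2725 0.1696] ((367.12347412109375, 273.0061340332031), (28.206281661987305, 27.245485305786133), 7.614193439483643)
0.07 [ 280  190   68   67 2871] [0.3551 0.269  0.0739] ((367.3724670410156, 272.56402587890625), (70.57760620117188, 70.17361450195312), 10.046670913696289)
```

View pics/w7.png

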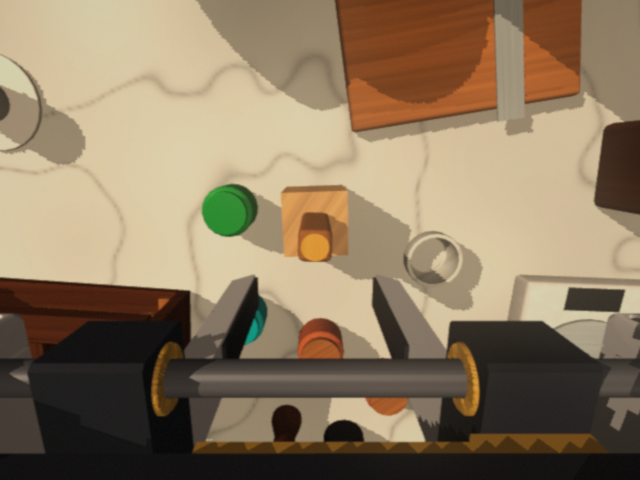

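The view shows the handle at (315,240) on the stand at (315,222), centred between the fingers; its top measures 28 x 27 mm at z 0.170. I'll descend and grip.

>>> arm_command:
  plan:
    - [[-1,0,40,0,0,0,-0.3],[-1,0,80,0,0,0,-0.3],[-1,0,120,0,0,0,-0.3],[-1,0,145,0,0,0,-0.3],[-1,0,157,0,0,0,-0.3],[-1,0,157,0,0,0,-0.3],[-1,0,157,0,0,0,0.8],[-1,0,157,0,0,0,0.8],[-1,0,157,0,0,0,0.8],[-1,0,157,0,0,0,0.8],[-1,0,157,0,0,0,0.8]]
  squeeze: 55

```text
time_s: 20.2
ee_pos: [0.3666, 0.2739, 0.0915]
eef_rot: [3.141, 0.001, -2.999]
force: [-1.1, -0.1, 3.0]
grip_width: 0.0276
grip_force: 55.0
```

>>> arm_command:
  plan:
    - [[0,0,-5,0,0,0,0.8],[0,0,-15,0,0,0,0.8],[0,0,-35,0,0,0,0.8],[0,0,-65,0,0,0,0.8],[0,0,-100,0,0,0,0.8],[0,0,-140,0,0,0,0.8],[0,0,-170,0,0,0,0.8],[0,0,-180,0,0,0,0.8],[0,0,-180,0,0,0,0.8]]

```text
time_s: 21.1
ee_pos: [0.3666, 0.2739, 0.2718]
eef_rot: [3.141, 0.002, -2.999]
force: [0.1, -0.7, -1.7]
grip_width: 0.028
grip_force: 55.0
```

```bash
python3 - <<'E'
from h import *
p,r,o=pose(); print(p,o["eef_rot"])
for n in("scene","side"):
    P,d,X=pts(n); u,v=proj(n,p-[0,0,.04])[0]; print(n,u,v)
    u,v=int(u),int(v); a=P[max(0,v-70):v+110,max(0,u-90):u+90]; cv2.imwrite(f"pics/{n}8.png",a)
    q=X-p; m=(d>0)&(abs(q[...,0])<.03)&(abs(q[...,1])<.03)&(q[...,2]<-.03)&(q[...,2]>-.1)
    Q=q[m]*1000; print(len(Q),Q[:,2].min())
    for a,b in((-100,-75),(-75,-60),(-60,-48)):
        s=Q[(Q[:,2]>a)&(Q[:,2]<b)]
        if len(s)>8:
            c=s[:,:2].mean(0); w,V=np.linalg.eigh(np.cov(s[:,:2].T)); print(a,b,len(s),c.round(1),s.min(0).round(1),s.max(0).round(1),"ang",np.degrees(np.arctan2(V[1,1],V[0,1])).round(1),np.sqrt(w).round(1))
A=[cv2.resize(cv2.imread(f"pics/{n}8.png"),(400,400)) for n in("scene","side")]; cv2.imwrite("pics/drv8.png",np.hstack(A))
E
```

```text
[0.36659694 0.27386609 0.27180729] [ 3.14082045e+00  1.68473095e-03 -2.99940444e+00]
scene 492.3696308840656 194.73070889673284
67 -80.11926111920098
-75 -60 18 [4.3 3.3] [ -1.1  -1.  -74.7] [  8.2   6.8 -60.4] ang 137.1 [1.9 2.4]
-60 -48 17 [3.6 3.6] [  0.1  -1.1 -59.9] [  6.9   6.9 -48.3] ang 126.5 [2.2 2.8]
side 191.942921671995 152.90614335167578
78 -85.0569003196594
-100 -75 13 [-2.1  1.3] [ -9.2  -1.7 -85.1] [  5.3   4.4 -76. ] ang -172.3 [1.6 4.5]
-75 -60 27 [-2.4 -0.9] [ -9.   -6.  -73.6] [  6.    3.6 -60.6] ang -170.6 [2.3 4.3]
-60 -48 14 [-2.2 -2. ] [ -5.5  -6.7 -59.8] [  2.2   2.3 -48.3] ang 126.1 [2.5 2.6]
```

View pics/drv8.png

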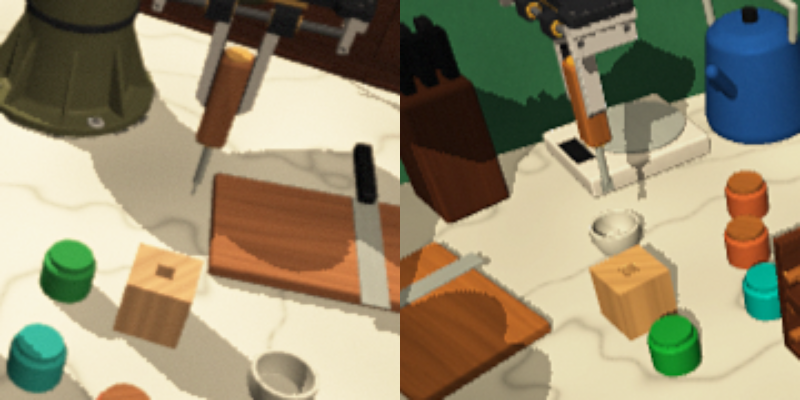

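Seen from the side the blade is wide along the tool x axis, at about 9 deg. In the left crop it appears narrow at (203,170), and the stand is empty at (165,270). I'll hover behind the stretcher so the wrist camera sees both discs.

```bash
python3 -c "
from h import *
print(to([.70,-.005,.272],rpy=[3.14159,0,-3.0716]))"
```

```text
(array([-291.1, -323. ,   -2.7]), array([-0.001, -0.002,  0.072]))
```

>>> arm_command:
  plan:
    - [[-20,-25,-3,0,0,0.07,0.8],[-55,-60,-3,0,0,0.07,0.8],[-85,-95,-3,0,0,0.07,0.8],[-120,-130,-3,0,0,0.07,0.8],[-150,-165,-3,0,0,0.07,0.8],[-185,-205,-3,0,0,0.07,0.8],[-215,-240,-3,0,0,0.07,0.8],[-245,-270,-3,0,0,0.07,0.8],[-270,-300,-3,0,0,0.07,0.8],[-285,-317,-3,0,0,0.07,0.8],[-291,-323,-3,0,0,0.07,0.8],[-291,-323,-3,0,0,0.07,0.8]]

```text
time_s: 22.4
ee_pos: [0.7004, -0.0057, 0.2707]
eef_rot: [3.141, -0.004, -3.071]
force: [0.4, 0.5, -1.3]
grip_width: 0.0278
grip_force: 55.0
```

```bash
python3 - <<'E'
from h import *
p,r,o=pose(); print(p,o["eef_rot"],o["qpos"][5])
P,d,X=pts("wrist"); cv2.imwrite("pics/w9.png",P); np.savez("w9.npz",P=P,X=X,d=d)
hsv=cv2.cvtColor(P,cv2.COLOR_BGR2HSV)
m=(hsv[...,1]<70)&(hsv[...,2]>110)&(abs(X[...,2]-.104)<.012)&(X[...,0]<.75)&(abs(X[...,1])<.16)
k,l,st,c=cv2.connectedComponentsWithStats(m.astype(np.uint8))
for i in range(1,k):
    if st[i,4]>60:
        q=X[l==i]; cn,_=cv2.findContours((l==i).astype(np.uint8),0,1); h=np.concatenate(cn)
        (cx,cy),rr=cv2.minEnclosingCircle(h); print(st[i],c[i].round(1),"circ",cx,cy,rr,"ray",ray("wrist",(cx,cy),.104)[0].round(4),np.median(q,0).round(4),np.ptp(q,axis=0).round(3))
E
```

```text
[ 0.70044727 -0.00572492  0.27074518] [ 3.1411131  -0.00419252 -3.07060024] -1.7022112912516922
[218 167  28  28 625] [231.3 181. ] circ 231.94247436523438 180.71238708496094 14.631178855895996 ray [ 0.6609 -0.0925  0.104 ] [ 0.6618 -0.0955  0.1027] [0.028 0.028 0.013]
[383 167  29  30 674] [397.1 181.6] circ 396.7742004394531 181.25807189941406 15.335746765136719 ray [0.6491 0.0754 0.104 ] [0.6497 0.0764 0.1025] [0.029 0.03  0.013]
```

View pics/w9.png

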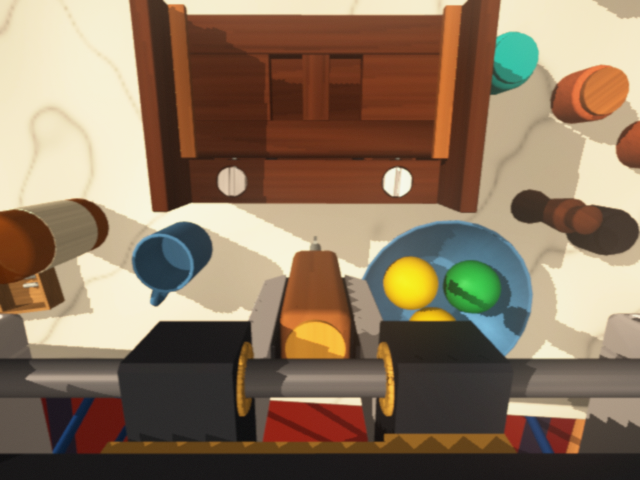

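The view shows both discs clearly, at (232,181) and (397,181), with their slots pointing front to back. The blade tip is at (315,240), thin edge towards the camera, so it is aligned with the slots.

```bash
python3 - <<'E'
from h import *
z=np.load("w9.npz"); X=z["X"]; P=z["P"]; p=np.array([.70045,-.00572,.27075])
q=X-p; m=(q[...,2]<-.03)&(q[...,2]>-.1)&(abs(q[...,0])<.03)&(abs(q[...,1])<.02); vs,us=np.where(m)
print(m.sum(),vs.min(),us[vs==vs.min()],(q[vs.min(),us[vs==vs.min()]]*1000).round(1), "ctr",us.mean(), (np.median(q[m],0)*1000).round(1), (q[m].min(0)*1000).round(1))
print("tcp-81.5 expected px",proj("wrist",p-[0,0,.0815]),proj("wrist",p+[-.007,0,-.0815]))
print(to([.6493,.0758,.205],rpy=[3.14159,0,-3.0716]))
E
```

```text
110 236 [313 314 315] [[ -7.1  -1.8 -80.8]
 [ -7.2  -1.  -80.4]
 [ -7.3  -0.2 -80.5]] ctr 314.43636363636364 [ -4.2  -0.7 -62.5] [ -7.4  -4.5 -80.8]
tcp-81.5 expected px [[313.61652926 244.49699792]] [[314.2362308  236.18763075]]
(array([44.6, 84.1, 66.7]), array([ 0.001, -0.003,  0.002]))
```

>>> arm_command:
  plan:
    - [[15,25,5,0,0,0,0.8],[30,55,15,0,0,0,0.8],[42,78,35,0,0,0,0.8],[44.6,84.7,60,0,0,0,0.8],[44.6,84.7,75,0,0,0,0.8],[44.6,84.7,80,0,0,0,0.8],[44.6,84.7,80,0,0,0,0.8]]

```text
time_s: 23.15
ee_pos: [0.6491, 0.0768, 0.1936]
eef_rot: [3.142, -0.001, -3.069]
force: [1.0, -0.9, -1.4]
grip_width: 0.0277
grip_force: 55.0
```

>>> arm_command:
  plan:
    - [[0,0,2,0,0,0,0.8],[0,0,4,0,0,0,0.8],[0,0,6,0,0,0,0.8],[0,0,8,0,0,0,0.8],[0,0,9.5,0,0,0,0.8],[0,0,9.5,0,0,0,0.8]]

```text
time_s: 23.75
ee_pos: [0.6496, 0.0764, 0.1843]
eef_rot: [-3.142, -0.0, -3.069]
force: [0.4, 0.3, -1.3]
grip_width: 0.0277
grip_force: 55.0
```

>>> arm_command:
  plan:
    - [[0,0,1.5,0,0,0,0.8],[0,0,3,0,0,0,0.8],[0,0,4,0,0,0,0.8],[0,0,4,0,0,0,0.8]]

```text
time_s: 24.15
ee_pos: [0.6496, 0.0764, 0.1804]
eef_rot: [-3.141, -0.0, -3.069]
force: [0.6, -0.4, -1.3]
grip_width: 0.0275
grip_force: 55.0
```

No contact force with the tip 4.5 mm below the disc top, so the blade is in the slot. I'll turn clockwise.

>>> arm_command:
  plan:
    - [[0,0,0.7,0,0,0.1,0.8],[0,0,0.7,0,0,0.2,0.8],[0,0,0.7,0,0,0.3,0.8],[0,0,0.7,0,0,0.4,0.8],[0,0,0.7,0,0,0.5,0.8],[0,0,0.7,0,0,0.6,0.8],[0,0,0.7,0,0,0.7,0.8],[0,0,0.7,0,0,0.8,0.8],[0,0,0.7,0,0,0.9,0.8],[0,0,0.7,0,0,1.0,0.8]]

```text
time_s: 25.15
ee_pos: [0.6497, 0.0762, 0.1798]
eef_rot: [-3.141, 0.0, 2.21]
force: [1.0, -2.3, -2.3]
grip_width: 0.0277
grip_force: 55.0
```

```bash
python3 -c "
from h import *
o=pose()[2]; print(o['moment'],o['force'],o['grip_width'],o['qpos'][5])"
```

```text
[-0.57975518 -0.03709456  0.04359753] [ 1.00613449 -2.32441106 -2.30386934] 0.027703840498577607 -0.5777154066723873
```

>>> arm_command:
  plan:
    - [[0,0,0,0,0,0.1,0.8],[0,0,0,0,0,0.2,0.8],[0,0,0,0,0,0.3,0.8],[0,0,0,0,0,0.4,0.8],[0,0,0,0,0,0.5,0.8],[0,0,0,0,0,0.6,0.8],[0,0,0,0,0,0.7,0.8],[0,0,0,0,0,0.75,0.8],[0,0,0,0,0,0.75,0.8]]

```text
time_s: 26.05
ee_pos: [0.6501, 0.0764, 0.1799]
eef_rot: [3.14, 0.0, 1.463]
force: [3.4, -1.4, -3.2]
grip_width: 0.0272
grip_force: 55.0
```

```bash
python3 -c "
from h import *
o=pose()[2]; print(o['moment'],o['force'],o['grip_width'],o['qpos'][5],o['eef_rot'])"
```

```text
[-0.53382057 -0.97771744  0.04547041] [ 3.4087543  -1.36896307 -3.18877865] 0.027176862200500338 0.16885744399723923 [3.14043089e+00 1.09982939e-04 1.46310076e+00]
```

>>> arm_command:
  plan:
    - [[0,0,0,0,0,0.05,0.8],[0,0,0,0,0,0.1,0.8],[0,0,0,0,0,0.15,0.8],[0,0,0,0,0,0.15,0.8]]

```text
time_s: 26.45
ee_pos: [0.6501, 0.0763, 0.1799]
eef_rot: [3.14, -0.0, 1.315]
force: [5.1, -0.3, -2.3]
grip_width: 0.0279
grip_force: 55.0
```

```bash
python3 -c "
from h import *
o=pose()[2]; print(o['moment'],o['force'],o['grip_width'],o['qpos'][5],o['eef_rot'])"
```

```text
[-0.54016646 -1.41624375  0.0870104 ] [ 5.12881042 -0.28562812 -2.31860823] 0.027917333724486564 0.31739750633222674 [ 3.14028649e+00 -9.55696483e-05  1.31453118e+00]
```

>>> arm_command:
  plan:
    - [[0,0,0,0,0,-0.06,0.8],[0,0,0,0,0,-0.1,0.8],[0,0,-5,0,0,-0.1,0.8],[0,0,-12,0,0,-0.1,0.8],[0,0,-30,0,0,-0.1,0.8],[0,0,-60,0,0,-0.1,0.8],[-30,0,-85,0,0,-0.1,0.8],[-50,0,-90,0,0,-0.1,0.8],[-60,0,-90,0,0,-0.1,0.8],[-60,0,-90,0,0,-0.1,0.8]]

```text
time_s: 27.45
ee_pos: [0.634, 0.0177, 0.2697]
eef_rot: [-3.141, -0.0, 1.413]
force: [1.6, 0.3, -1.0]
grip_width: 0.028
grip_force: 55.0
```

```bash
cat > discs.py <<'E'
from h import *
import sys
def discs(tag,save=True):
    p,r,o=pose(); P,d,X=pts("wrist"); hsv=cv2.cvtColor(P,cv2.COLOR_BGR2HSV)
    for nm,c in(("l",(.6493,.0760)),("r",(.6611,-.0932))):
        u,v=proj("wrist",[*c,.104])[0]
        if not(30<u<610 and 30<v<330): print(nm,"out",u,v); continue
        u,v=int(u),int(v); a=P[v-22:v+22,u-22:u+22]; cv2.imwrite(f"pics/d{nm}{tag}.png",cv2.resize(a,(400,400),interpolation=cv2.INTER_CUBIC))
        # slot = dark pixels within 11 mm of the disc centre
        vv,uu=np.mgrid[v-30:v+30,u-30:u+30]; W=ray("wrist",np.c_[uu.ravel(),vv.ravel()],.104)
        rr=np.hypot(*(W[:,:2]-c).T); g=cv2.cvtColor(P,cv2.COLOR_BGR2GRAY)[v-30:v+30,u-30:u+30].ravel()
        s=rr<.011; th=np.median(g[s])*.8; q=W[s&(g<th)][:,:2]
        w,V=np.linalg.eigh(np.cov(q.T)); ang=np.arctan2(V[1,1],V[0,1]); print(nm,len(q),q.mean(0).round(4),"slot angle cw from unit x",round(float((.07-ang)%np.pi),3),np.sqrt(w).round(4))
discs(sys.argv[1])
E
python3 discs.py a
```

```text
l 3 [0.6484 0.0783] slot angle cw from unit x 1.585 [0.0001 0.0084]
r 104 [ 0.6565 -0.0934] slot angle cw from unit x 1.518 [0.0022 0.0056]
```

```bash
python3 - <<'E'
import re
s=open('discs.py').read().replace("th=np.median(g[s])*.8","th=np.percentile(g[s],18); print(np.percentile(g[s],[2,10,20,50,90]))")
open('discs.py','w').write(s)
E
python3 discs.py b
```

```text
[198.44 211.2  231.   243.   245.  ]
l 65 [0.6483 0.0753] slot angle cw from unit x 1.566 [0.001 0.007]
[ 39.  44.  56.  99. 113.]
r 49 [ 0.6576 -0.0943] slot angle cw from unit x 1.58 [0.001  0.0061]
```

Disc_l now reads 1.57 rad, beyond the 1.4 needed. On to disc_r.

```bash
python3 -c "
from h import *
print(to([.6612,-.0930,.2],rpy=[3.14159,0,3.2136]))"
```

```text
(array([-106.5,   44.3,   69. ]), array([-1.0e-03, -1.0e-03, -1.8e+00]))
```

>>> arm_command:
  plan:
    - [[-20,10,0,0,0,-0.14,0.8],[-40,18,0,0,0,-0.28,0.8],[-60,26,0,0,0,-0.42,0.8],[-80,34,0,0,0,-0.56,0.8],[-95,40,0,0,0,-0.7,0.8],[-106.5,44.3,0,0,0,-0.84,0.8],[-106.5,44.3,0,0,0,-0.98,0.8],[-106.5,44.3,0,0,0,-1.12,0.8],[-106.5,44.3,0,0,0,-1.26,0.8],[-106.5,44.3,0,0,0,-1.4,0.8],[-106.5,44.3,10,0,0,-1.54,0.8],[-106.5,44.3,25,0,0,-1.68,0.8]]

```text
time_s: 28.75
ee_pos: [0.6619, -0.0924, 0.2444]
eef_rot: [3.141, 0.0, 3.101]
force: [-0.3, 0.7, -1.0]
grip_width: 0.0278
grip_force: 55.0
```

```bash
python3 -c "
from h import *
print(to([.6612,-.0930,.194],rpy=[3.14159,0,3.2136]))"
```

```text
(array([ 0.7, -0.6, 50.4]), array([ 0.   ,  0.   , -0.113]))
```

>>> arm_command:
  plan:
    - [[0.7,-0.6,10,0,0,-0.113,0.8],[0.7,-0.6,30,0,0,-0.113,0.8],[0.7,-0.6,45,0,0,-0.113,0.8],[0.7,-0.6,50,0,0,-0.113,0.8],[0.7,-0.6,54,0,0,-0.113,0.8],[0.7,-0.6,57,0,0,-0.113,0.8],[0.7,-0.6,60,0,0,-0.113,0.8],[0.7,-0.6,62,0,0,-0.113,0.8],[0.7,-0.6,62,0,0,-0.113,0.8]]

```text
time_s: 29.65
ee_pos: [0.6608, -0.0942, 0.1828]
eef_rot: [3.142, -0.0, -3.076]
force: [-0.4, -0.1, -2.3]
grip_width: 0.0277
grip_force: 55.0
```

>>> arm_command:
  plan:
    - [[0,0,1,0,0,0,0.8],[0,0,2,0,0,0,0.8],[0,0,2.5,0,0,0,0.8],[0,0,2.5,0,0,0,0.8]]

```text
time_s: 30.05
ee_pos: [0.6608, -0.0942, 0.1803]
eef_rot: [-3.142, -0.0, -3.076]
force: [0.2, -1.0, -1.1]
grip_width: 0.0276
grip_force: 55.0
```

Seated in the slot with no contact force. I'll turn.

>>> arm_command:
  plan:
    - [[0,0,0.6,0,0,0.1,0.8],[0,0,0.6,0,0,0.2,0.8],[0,0,0.6,0,0,0.3,0.8],[0,0,0.6,0,0,0.4,0.8],[0,0,0.6,0,0,0.5,0.8],[0,0,0.6,0,0,0.6,0.8],[0,0,0.6,0,0,0.7,0.8],[0,0,0.6,0,0,0.8,0.8],[0,0,0.6,0,0,0.9,0.8],[0,0,0.6,0,0,1.0,0.8]]

```text
time_s: 31.05
ee_pos: [0.6611, -0.0937, 0.1798]
eef_rot: [3.141, -0.0, 2.203]
force: [2.4, 2.4, -2.3]
grip_width: 0.0274
grip_force: 55.0
```

>>> arm_command:
  plan:
    - [[0,0,0,0,0,0.1,0.8],[0,0,0,0,0,0.2,0.8],[0,0,0,0,0,0.3,0.8],[0,0,0,0,0,0.4,0.8],[0,0,0,0,0,0.5,0.8],[0,0,0,0,0,0.6,0.8],[0,0,0,0,0,0.7,0.8],[0,0,0,0,0,0.8,0.8],[0,0,0,0,0,0.88,0.8],[0,0,0,0,0,0.9,0.8],[0,0,0,0,0,0.9,0.8]]

```text
time_s: 32.15
ee_pos: [0.6616, -0.0936, 0.1798]
eef_rot: [3.14, -0.001, 1.306]
force: [5.7, 1.7, -3.9]
grip_width: 0.0276
grip_force: 55.0
```

>>> arm_command:
  plan:
    - [[0,0,0,0,0,-0.06,0.8],[0,0,0,0,0,-0.1,0.8],[0,0,-5,0,0,-0.1,0.8],[0,0,-12,0,0,-0.1,0.8],[0,0,-30,0,0,-0.1,0.8],[0,0,-60,0,0,-0.1,0.8],[-30,0,-85,0,0,-0.1,0.8],[-50,0,-90,0,0,-0.1,0.8],[-60,0,-90,0,0,-0.1,0.8],[-60,0,-90,0,0,-0.1,0.8]]

```text
time_s: 33.15
ee_pos: [0.6446, -0.1531, 0.2694]
eef_rot: [-3.141, 0.0, 1.405]
force: [0.3, 1.1, -1.2]
grip_width: 0.0276
grip_force: 55.0
```

```bash
python3 discs.py c; python3 -c "
from h import *
print(pose()[0],pose()[2]['eef_rot'])"
```

```text
l out 278.3699671668925 -25.328241589710956
[177. 182. 186. 198. 201.]
r 62 [ 0.6612 -0.0936] slot angle cw from unit x 1.69 [0.0026 0.0064]
[ 0.6448734  -0.1520882   0.26905443] [-3.14028389e+00 -2.96855253e-04  1.40576423e+00]
```

Disc_r is at about 1.69 rad. Now I'll return the screwdriver to its stand at the pose where I picked it up.

```bash
python3 -c "
from h import *
print(to([.3666,.2739,.272],rpy=[3.14159,0,3.284]))"
```

```text
(array([ 374.5, -344.5,   -2.4]), array([-1.000e-03, -1.000e-03, -1.878e+00]))
```

>>> arm_command:
  plan:
    - [[25,-23,-5,0,0,-0.14,0.8],[55,-50,-5,0,0,-0.28,0.8],[88,-80,-5,0,0,-0.42,0.8],[120,-110,-5,0,0,-0.56,0.8],[150,-138,-5,0,0,-0.7,0.8],[183,-168,-5,0,0,-0.84,0.8],[215,-198,-5,0,0,-0.98,0.8],[248,-228,-5,0,0,-1.12,0.8],[280,-258,-5,0,0,-1.26,0.8],[310,-286,-5,0,0,-1.4,0.8],[340,-313,-3,0,0,-1.54,0.8],[365,-335,-3,0,0,-1.68,0.8]]

```text
time_s: 34.4
ee_pos: [0.3721, 0.2647, 0.2722]
eef_rot: [-3.141, -0.001, 3.094]
force: [0.3, -0.1, -1.8]
grip_width: 0.0276
grip_force: 55.0
```

```bash
python3 -c "
from h import *
print(to([.3666,.2739,.25],rpy=[3.14159,0,-2.999]))"
```

```text
(array([ 5.9,  8.9, 22.2]), array([-0.   , -0.001, -0.19 ]))
```

>>> arm_command:
  plan:
    - [[5.9,8.9,0,0,0,-0.1,0.8],[5.9,8.9,20,0,0,-0.19,0.8],[5.9,8.9,50,0,0,-0.19,0.8],[5.9,8.9,75,0,0,-0.19,0.8],[5.9,8.9,95,0,0,-0.19,0.8],[5.9,8.9,95,0,0,-0.19,0.8],[5.9,8.9,95,0,0,-0.19,0.8]]

```text
time_s: 35.1
ee_pos: [0.3685, 0.2723, 0.1782]
eef_rot: [-3.142, -0.0, -3.006]
force: [-0.2, -0.1, -1.1]
grip_width: 0.0277
grip_force: 55.0
```

```bash
python3 - <<'E'
from h import *
p,r,o=pose(); print(p,o["eef_rot"])
P,d,X=pts("wrist")
q=X-p; m=(q[...,2]<-.03)&(q[...,2]>-.084)&(abs(q[...,0])<.03)&(abs(q[...,1])<.02); vs,us=np.where(m)
print(m.sum(),vs.min(),(q[vs.min(),us[vs==vs.min()]]*1000).round(1).tolist())
m=(d>0)&(abs(X[...,2]-.0745)<.004)&(abs(X[...,0]-.366)<.06)&(abs(X[...,1]-.273)<.06); Q=X[m]
print(len(Q),cv2.minAreaRect((Q[:,:2]*1000).astype(np.float32)))
P,d,X=pts("side"); q=X-p;m=(d>0)&(abs(q[...,0])<.03)&(abs(q[...,1])<.03)&(q[...,2]<-.045)&(q[...,2]>-.085); Q=q[m]*1000; print(len(Q),Q.min(0).round(1),Q.max(0).round(1))
print(to([.3666,.2739,.092],rpy=[3.14159,0,-2.999]))
E
```

```text
[0.36851563 0.27233249 0.17815089] [-3.14150058e+00 -3.70216072e-04 -3.00573949e+00]
108 236 [[-6.8, -2.3, -80.0], [-6.6, -1.5, -81.4], [-6.6, -0.6, -81.8]]
4667 ((367.34210205078125, 272.68682861328125), (70.48320007324219, 70.14324951171875), 10.134528160095215)
47 [ -8.5  -7.  -82.4] [  6.6   4.9 -45.1]
(array([ 2.3,  1.8, 86.8]), array([ 0.001,  0.001, -0.007]))
```

>>> arm_command:
  plan:
    - [[2.3,1.8,0,0,0,-0.007,0.8],[2.3,1.8,8,0,0,-0.007,0.8],[2.3,1.8,18,0,0,-0.007,0.8],[2.3,1.8,30,0,0,-0.007,0.8],[2.3,1.8,42,0,0,-0.007,0.8],[2.3,1.8,54,0,0,-0.007,0.8],[2.3,1.8,64,0,0,-0.007,0.8],[2.3,1.8,74,0,0,-0.007,0.8],[2.3,1.8,81,0,0,-0.007,0.8],[2.3,1.8,85,0,0,-0.007,0.8],[2.3,1.8,86.5,0,0,-0.007,0.8],[2.3,1.8,86.5,0,0,-0.007,0.8]]

```text
time_s: 36.4
ee_pos: [0.3664, 0.2735, 0.0915]
eef_rot: [3.141, 0.0, -2.999]
force: [-0.8, 0.7, -0.3]
grip_width: 0.0279
grip_force: 55.0
```

>>> arm_command:
  plan:
    - [[0,0,0,0,0,0,-0.4],[0,0,0,0,0,0,-0.4],[0,0,0,0,0,0,-0.4],[0,0,0,0,0,0,-0.4],[0,0,-20,0,0,0,-0.4],[0,0,-60,0,0,0,-0.4],[0,0,-110,0,0,0,-0.4],[0,0,-160,0,0,0,-0.4],[0,0,-200,0,0,0,-0.4],[0,0,-200,0,0,0,-0.4]]

```text
time_s: 37.4
ee_pos: [0.3675, 0.2741, 0.2964]
eef_rot: [3.138, 0.008, -2.999]
force: [0.0, -0.1, 0.2]
grip_width: 0.0657
grip_force: 0.0
```

```bash
python3 - <<'E'
from h import *
p,r,o=pose()
P,d,X=pts("wrist")
for lo,hi in((.163,.176),(.07,.08)):
    m=(d>0)&(X[...,2]>lo)&(X[...,2]<hi)&(abs(X[...,0]-.366)<.06)&(abs(X[...,1]-.273)<.06); q=X[m]; print(lo,m.sum(),np.median(q,0).round(4),cv2.minAreaRect((q[:,:2]*1000).astype(np.float32)))
for n in ("scene","side"):
    P,d,X=pts(n); hsv=cv2.cvtColor(P,cv2.COLOR_BGR2HSV)
    m=(d>0)&(abs(X[...,2]-.0525)<.005)&(X[...,0]>.3)&(X[...,0]<.8)&(X[...,1]>.14)&(X[...,1]<.52)
    k,l,st,c=cv2.connectedComponentsWithStats(m.astype(np.uint8))
    for i in range(1,k):
        if st[i,4]>60:
            q=X[l==i]; print(n,st[i,4],cv2.minEnclosingCircle((q[:,:2]*1000).astype(np.float32)),"hsv",np.median(hsv[l==i],0))
print(to([.57,.33,.30],rpy=[3.14159,0,3.2136]),o["eef_rot"])
E
```

```text
0.163 825 [0.3654 0.2731 0.1696] ((366.5418395996094, 273.17462158203125), (27.362234115600586, 27.914104461669922), 8.851179122924805)
0.07 2296 [0.3556 0.2674 0.0739] ((367.1451110839844, 272.4295349121094), (70.15393829345703, 70.04016876220703), 10.013372421264648)
scene 232 ((374.4117736816406, 173.7125244140625), 25.89657974243164) hsv [ 63. 161. 169.]
scene 91 ((400.58428955078125, 281.5263366699219), 34.92879867553711) hsv [ 14. 143. 135.]
scene 292 ((513.305908203125, 200.2324981689453), 26.080509185791016) hsv [ 83. 174. 188.]
scene 341 ((538.3869018554688, 307.32183837890625), 26.455768585205078) hsv [ 12. 169. 196.]
scene 318 ((749.3651123046875, 201.08421325683594), 78.33091735839844) hsv [100. 100. 124.]
scene 417 ((587.8778686523438, 402.7782287597656), 25.7402286529541) hsv [ 12. 170. 193.]
scene 476 ((697.1053466796875, 365.6586608886719), 26.015932083129883) hsv [30. 38. 19.]
side 88 ((697.19189453125, 361.7520751953125), 28.666872024536133) hsv [21. 30. 20.]
side 128 ((582.7265014648438, 399.4442443847656), 28.25748634338379) hsv [ 13. 200. 177.]
side 69 ((773.6715698242188, 197.95188903808594), 33.488014221191406) hsv [ 65. 215. 152.]
side 157 ((536.0869750976562, 306.2822265625), 26.64484977722168) hsv [ 13. 201. 177.]
side 152 ((512.0570068359375, 197.55191040039062), 26.50011444091797) hsv [ 85.  255.  173.5]
side 95 ((366.0270690917969, 273.7257080078125), 49.082279205322266) hsv [ 16. 164. 176.]
side 215 ((372.7783203125, 170.64402770996094), 26.448871612548828) hsv [ 64. 211. 154.]
(array([-209.9,   27.3,  -10.1]), array([-0.001, -0.001,  0.07 ])) [ 3.13808731  0.00780464 -2.99931454]
```

The screwdriver is back: its handle top is at z 0.170 and centred. The jars haven't moved, so I'll fetch the first one at (0.5365, 0.3055).

```bash
python3 -c "
from h import *
print(to([.5365,.3055,.15],rpy=[3.14159,0,3.2136]))"
```

```text
(array([-173.5,    7.9,  140. ]), array([-0.001, -0.001,  0.07 ]))
```

>>> arm_command:
  plan:
    - [[-40,2,0,0,0,0.03,-1],[-85,4,0,0,0,0.07,-1],[-130,6,10,0,0,0.07,-1],[-165,8,40,0,0,0.07,-1],[-173.5,8,85,0,0,0.07,-1],[-173.5,8,130,0,0,0.07,-1],[-173.5,8,140,0,0,0.07,-1],[-173.5,8,140,0,0,0.07,-1],[-173.5,8,140,0,0,0.07,-1]]

```text
time_s: 38.45
ee_pos: [0.5375, 0.3062, 0.1534]
eef_rot: [3.141, 0.002, -3.069]
force: [0.6, -0.4, 0.7]
grip_width: 0.0938
grip_force: 0.0
```

```bash
cat > jar.py <<'E'
from h import *
import sys
c=np.array(list(map(float,sys.argv[1:3])))
P,d,X=pts("wrist"); m=(d>0)&(abs(X[...,2]-.052)<.006)&(np.hypot(*(X[...,:2]-c).transpose(2,0,1))<.045); q=X[m]
print(pose()[0],m.sum()); ce,rr=cv2.minEnclosingCircle((q[:,:2]*1000).astype(np.float32)); print(ce,rr)
print(to([ce[0]/1000,ce[1]/1000,-.010],rpy=[3.14159,0,3.2136]))
E
python3 jar.py .5365 .3055
```

```text
[0.53763474 0.30636282 0.15383221] 2425
(538.1558227539062, 304.25811767578125) 24.838911056518555
(array([  0.2,  -2.4, 163.8]), array([0.001, 0.003, 0.   ]))
```

>>> arm_command:
  plan:
    - [[0,-1,30,0,0,0,-1],[0,-1,75,0,0,0,-1],[0,-1,115,0,0,0,-1],[0,-1,145,0,0,0,-1],[0,-1,160,0,0,0,-1],[0,-1,163,0,0,0,-1],[0,-1,163,0,0,0,0.6],[0,-1,163,0,0,0,0.6],[0,-1,163,0,0,0,0.6],[0,-1,163,0,0,0,0.6],[0,-1,163,0,0,0,0.6],[0,-1,163,0,0,0,0.6]]
  squeeze: 25

```text
time_s: 39.7
ee_pos: [0.5373, 0.305, -0.0111]
eef_rot: [3.141, 0.001, -3.069]
force: [-0.6, -0.9, 6.0]
grip_width: 0.0597
grip_force: 25.0
```

>>> arm_command:
  plan:
    - [[0,0,-5,0,0,0,0.6],[0,0,-20,0,0,0,0.6],[0,0,-50,0,0,0,0.6],[0,0,-90,0,0,0,0.6],[0,0,-130,0,0,0,0.6],[0,0,-170,0,0,0,0.6],[0,0,-200,0,0,0,0.6],[0,0,-205,0,0,0,0.6],[0,0,-205,0,0,0,0.6]]

```text
time_s: 40.6
ee_pos: [0.5369, 0.3049, 0.1937]
eef_rot: [3.141, 0.001, -3.069]
force: [0.2, 0.2, -1.9]
grip_width: 0.0592
grip_force: 25.0
```

```bash
python3 -c "
from h import *
print(to([.561,.0427,.195],rpy=[3.14159,0,3.2136]))"
```

```text
(array([  -5.1, -263.2,   -1.4]), array([0.   , 0.001, 0.   ]))
```

>>> arm_command:
  plan:
    - [[0,-15,-2,0,0,0,0.6],[0,-45,-2,0,0,0,0.6],[0,-85,-2,0,0,0,0.6],[0,-125,-2,0,0,0,0.6],[-3,-165,-2,0,0,0,0.6],[-5,-205,-2,0,0,0,0.6],[-5,-240,-2,0,0,0,0.6],[-5,-260,-2,0,0,0,0.6],[-5,-263,-2,0,0,0,0.6],[-5,-263,-2,0,0,0,0.6],[-5,-263,-2,0,0,0,0.6]]

```text
time_s: 41.7
ee_pos: [0.5606, 0.0435, 0.1946]
eef_rot: [3.141, -0.001, -3.069]
force: [-0.5, 0.2, -2.4]
grip_width: 0.0596
grip_force: 25.0
```

>>> arm_command:
  plan:
    - [[0,0,20,0,0,0,0.6],[0,0,50,0,0,0,0.6],[0,0,75,0,0,0,0.6],[0,0,92,0,0,0,0.6],[0,0,100,0,0,0,0.6],[0,0,104,0,0,0,0.6],[0,0,105,0,0,0,0.6],[0,0,105,0,0,0,0.6]]

```text
time_s: 42.5
ee_pos: [0.5613, 0.0431, 0.0909]
eef_rot: [-3.142, 0.001, -3.069]
force: [0.1, 0.8, -0.6]
grip_width: 0.0594
grip_force: 25.0
```

>>> arm_command:
  plan:
    - [[0,0,0.7,0,0,0,0.6],[0,0,1.4,0,0,0,0.6],[0,0,1.8,0,0,0,0.6],[0,0,1.8,0,0,0,0.6]]

```text
time_s: 42.9
ee_pos: [0.5611, 0.0429, 0.0888]
eef_rot: [-3.142, 0.001, -3.069]
force: [-1.8, -0.2, 1.6]
grip_width: 0.0592
grip_force: 25.0
```

Contact (force went from -2 to +1.6 N). I'll release to about 72 mm and rise.

>>> arm_command:
  plan:
    - [[0,0,0,0,0,0,-0.5],[0,0,0,0,0,0,-0.5],[0,0,0,0,0,0,-0.5],[0,0,-10,0,0,0,-0.5],[0,0,-30,0,0,0,-0.5],[0,0,-70,0,0,0,-0.5],[0,0,-110,0,0,0,-0.5],[0,0,-150,0,0,0,-0.5],[0,0,-150,0,0,0,-0.5]]

```text
time_s: 43.8
ee_pos: [0.5626, 0.043, 0.2449]
eef_rot: [-3.141, 0.009, -3.069]
force: [0.2, -0.1, -0.9]
grip_width: 0.0707
grip_force: 0.0
```

```bash
python3 - <<'E'
from h import *
c=[]
for n,b in(("scene",(1.2,3.)),("side",(-1,-.5))):
    P,d,X=pts(n); hsv=cv2.cvtColor(P,cv2.COLOR_BGR2HSV)
    for z0 in(.0525,.1525):
        m=(d>0)&(abs(X[...,2]-z0)<.005)&(hsv[...,0]<20)&(hsv[...,1]>140)&(hsv[...,2]>140)&(X[...,0]>.45)&(X[...,0]<.75)&(X[...,1]>-.1)&(X[...,1]<.52)
        k,l,st,_=cv2.connectedComponentsWithStats(m.astype(np.uint8))
        for i in range(1,k):
            if st[i,4]>60: q=X[l==i]; ce,r_=cv2.minEnclosingCircle((q[:,:2]*1000).astype(np.float32)); print(n,z0,np.array(ce)-b,r_)
print(to([.5848,.4005,.25],rpy=[3.14159,0,3.2136]))
E
```

```text
scene 0.0525 [587.16743164 400.63357544] 25.08315658569336
scene 0.1525 [562.40961914  43.40643311] 25.059219360351562
side 0.0525 [583.64215088 399.49279785] 24.538206100463867
side 0.1525 [562.55200195  44.78256989] 26.84102439880371
(array([-49.5, 354.9, -10.6]), array([-0.   ,  0.002,  0.   ]))
```

Jar A stands on the shelf with its lid at z 0.152. Next is jar B at (0.585, 0.400).

>>> arm_command:
  plan:
    - [[-5,40,0,0,0,0,-0.5],[-10,85,0,0,0,0,-0.7],[-17,130,0,0,0,0,-1],[-24,175,0,0,0,0,-1],[-31,220,0,0,0,0,-1],[-38,265,0,0,0,0,-1],[-44,310,20,0,0,0,-1],[-49,345,50,0,0,0,-1],[-49,355,85,0,0,0,-1],[-49,355,90,0,0,0,-1],[-49,355,90,0,0,0,-1]]

```text
time_s: 45.0
ee_pos: [0.5838, 0.3997, 0.1473]
eef_rot: [-3.14, -0.003, -3.07]
force: [0.4, -0.3, 0.9]
grip_width: 0.094
grip_force: 0.0
```

```bash
python3 jar.py .585 .400
```

```text
[0.58459664 0.39971664 0.14942446] 2524
(586.2080688476562, 400.4833068847656) 24.866159439086914
(array([ -1.6,   0.6, 159.4]), array([ 0.   ,  0.   , -0.001]))
```

>>> arm_command:
  plan:
    - [[-1,1,30,0,0,0,-1],[-1,1,75,0,0,0,-1],[-1,1,115,0,0,0,-1],[-1,1,145,0,0,0,-1],[-1,1,158,0,0,0,-1],[-1,1,161,0,0,0,-1],[-1,1,161,0,0,0,0.6],[-1,1,161,0,0,0,0.6],[-1,1,161,0,0,0,0.6],[-1,1,161,0,0,0,0.6],[-1,1,161,0,0,0,0.6],[-1,1,161,0,0,0,0.6]]

```text
time_s: 46.25
ee_pos: [0.5854, 0.4017, -0.0119]
eef_rot: [3.141, 0.001, -3.069]
force: [-0.8, -1.2, 5.9]
grip_width: 0.0598
grip_force: 25.0
```

>>> arm_command:
  plan:
    - [[0,0,-5,0,0,0,0.6],[0,0,-20,0,0,0,0.6],[0,0,-50,0,0,0,0.6],[0,0,-90,0,0,0,0.6],[0,0,-130,0,0,0,0.6],[0,0,-170,0,0,0,0.6],[0,0,-205,0,0,0,0.6],[0,0,-240,0,0,0,0.6],[0,0,-250,0,0,0,0.6],[0,0,-250,0,0,0,0.6]]

```text
time_s: 47.25
ee_pos: [0.5854, 0.4017, 0.2388]
eef_rot: [3.14, 0.002, -3.069]
force: [1.2, 0.0, -2.8]
grip_width: 0.0599
grip_force: 25.0
```

```bash
python3 -c "
from h import *
print(to([.569,-.073,.24],rpy=[3.14159,0,3.2136]))"
```

```text
(array([  50.6, -472.3,   -1.8]), array([0.001, 0.002, 0.   ]))
```

>>> arm_command:
  plan:
    - [[2,-20,-2,0,0,0,0.6],[6,-55,-2,0,0,0,0.6],[10,-100,-2,0,0,0,0.6],[15,-145,-2,0,0,0,0.6],[20,-190,-2,0,0,0,0.6],[25,-235,-2,0,0,0,0.6],[30,-280,-2,0,0,0,0.6],[35,-325,-2,0,0,0,0.6],[40,-370,-2,0,0,0,0.6],[45,-415,-2,0,0,0,0.6],[49,-450,-2,0,0,0,0.6],[50.6,-472,-2,0,0,0,0.6]]

```text
time_s: 48.45
ee_pos: [0.5675, -0.0752, 0.237]
eef_rot: [3.141, -0.003, -3.071]
force: [0.2, 0.9, -2.6]
grip_width: 0.0593
grip_force: 25.0
```

>>> arm_command:
  plan:
    - [[0,0,0,0,0,0,0.6],[0,0,15,0,0,0,0.6],[0,0,50,0,0,0,0.6],[0,0,90,0,0,0,0.6],[0,0,120,0,0,0,0.6],[0,0,138,0,0,0,0.6],[0,0,146,0,0,0,0.6],[0,0,149,0,0,0,0.6],[0,0,149,0,0,0,0.6]]

```text
time_s: 49.35
ee_pos: [0.5687, -0.0725, 0.0905]
eef_rot: [3.142, -0.0, -3.069]
force: [1.3, 0.4, -1.4]
grip_width: 0.0596
grip_force: 25.0
```

>>> arm_command:
  plan:
    - [[0,0,1,0,0,0,0.6],[0,0,2,0,0,0,0.6],[0,0,2.6,0,0,0,0.6],[0,0,2.6,0,0,0,0.6]]

```text
time_s: 49.75
ee_pos: [0.5688, -0.0729, 0.0881]
eef_rot: [-3.142, 0.0, -3.069]
force: [0.1, 0.5, -1.6]
grip_width: 0.0596
grip_force: 25.0
```

>>> arm_command:
  plan:
    - [[0,0,0.5,0,0,0,0.6],[0,0,0.8,0,0,0,0.6],[0,0,0.8,0,0,0,0.6]]

```text
time_s: 50.05
ee_pos: [0.5689, -0.0729, 0.088]
eef_rot: [-3.141, 0.001, -3.069]
force: [-4.6, 0.7, 8.0]
grip_width: 0.0599
grip_force: 25.0
```

Contact. I'll release, rise and move back past the stretcher to look at everything.

>>> arm_command:
  plan:
    - [[0,0,-0.6,0,0,0,-0.5],[0,0,-0.6,0,0,0,-0.5],[0,0,-0.6,0,0,0,-0.5],[0,0,-10,0,0,0,-0.5],[0,0,-30,0,0,0,-0.5],[0,0,-70,0,0,0,-0.5],[0,0,-110,0,0,0,-0.5],[0,0,-150,0,0,0,-0.5],[0,0,-190,0,0,0,-0.5]]

```text
time_s: 50.95
ee_pos: [0.5684, -0.0728, 0.2796]
eef_rot: [-3.141, 0.001, -3.069]
force: [0.4, 0.2, -0.6]
grip_width: 0.0704
grip_force: 0.0
```

>>> arm_command:
  plan:
    - [[-40,20,0,0,0,0,-0.5],[-85,40,0,0,0,0,-0.5],[-125,60,0,0,0,0,-0.5],[-130,65,0,0,0,0,-0.5],[-130,65,0,0,0,0,-0.5],[-130,65,0,0,0,0,-0.5]]

```text
time_s: 51.55
ee_pos: [0.6931, 0.0008, 0.2779]
eef_rot: [-3.141, 0.001, -3.07]
force: [0.2, -0.6, -0.7]
grip_width: 0.0705
grip_force: 0.0
```

```bash
python3 discs.py f; python3 - <<'E'
from h import *
y=.07; U=np.array([.590,-.0134]); p,r,o=pose(); print(p,o["time_s"])
P,d,X=pts("wrist"); cv2.imwrite("pics/w12.png",P)
q=X.copy(); q[...,:2]=(X[...,:2]-U)@np.array([[np.cos(y),-np.sin(y)],[np.sin(y),np.cos(y)]])
m=(d>0)&(abs(q[...,2]-.1)<.006)&(abs(q[...,1])<.12)&(q[...,0]<-.06)&(q[...,0]>-.12); s=q[m]
print([np.percentile(s[abs(s[:,1]-v)<.008][:,0],1).round(4) for v in np.arange(-.1,.11,.04)])
for v0 in(.058,-.058):
    m=(d>0)&(abs(q[...,2]-.152)<.006)&(abs(q[...,1]-v0)<.045)&(abs(q[...,0]+.025)<.045); t=q[m]; print(m.sum(),cv2.minEnclosingCircle((t[:,:2]*1000).astype(np.float32)),np.polyfit(t[:,0],t[:,2],1)[0].round(3),np.polyfit(t[:,1],t[:,2],1)[0].round(3),np.median(t[:,2]))
E
```

```text
[195.96 214.8  232.   243.   245.  ]
l 63 [0.6484 0.0758] slot angle cw from unit x 1.637 [0.0017 0.0061]
[171.  177.9 187.  198.  203. ]
r 60 [ 0.6615 -0.0922] slot angle cw from unit x 1.682 [0.0027 0.0065]
[6.93006155e-01 5.20046357e-04 2.78272753e-01] 51.6
[np.float64(-0.0858), np.float64(-0.0846), np.float64(-0.0847), np.float64(-0.0849), np.float64(-0.085), np.float64(-0.0854)]
2842 ((-23.911588668823242, 57.911277770996094), 25.077632904052734) -0.007 0.002 0.1509842718894201
2839 ((-24.08049964904785, -58.08198165893555), 25.07761001586914) -0.005 -0.006 0.1510232405076523
```

View pics/w12.png

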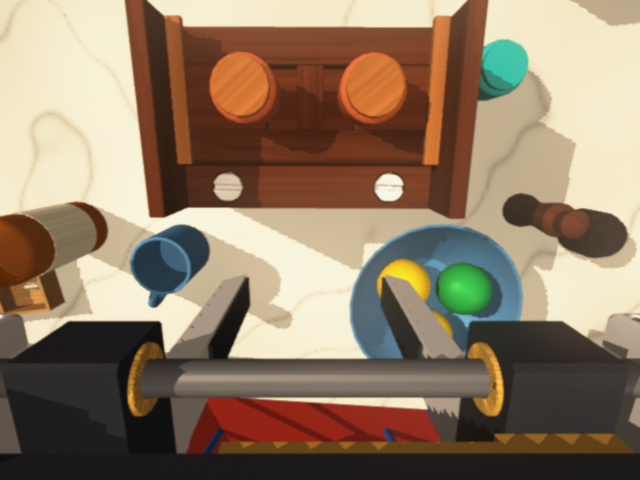

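The view shows both slots crosswise at (228,187) and (389,187), the shelf front drawn in by about 2 mm, and both jars upright at (243,88) and (374,88). I'll hand in.

```bash
python3 -c "
from station import ctrl
print(ctrl.hand_in())"
```

```text
the job is handed in; nothing more can be done
None
```

The job is handed in, with no verdict shown: the last checks had the shelf drawn in, both cams past 1.4 rad (about 1.6 and 1.7), both jars upright on it and the screwdriver in its stand.

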